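# Nest the bead boxes in the tilt-out bin

## Task

Put the three open plywood bead boxes away in the tilted-out bin on the counter, nested largest first: set the largest flat on the bin's floor near the middle, then put the medium one in it and press it fully home past the sprung tabs, then do the same with the smallest in the medium one. Leave the bin tilted out, let go of everything, and leave the other things on the counter where they are.

Things in the scene. Friction and masses are not known exactly. Their poses are not given: they have to be found in the camera images.
- bin_floor (a point): White plastic open-topped bin leaning 29 to 38 degrees towards the robot in a low frame. The point is the centre of its inner floor; z is the bin's own axis, out of its mouth; y along its long side, x towards its back. Inside 74 mm (x) by 150 mm (y), 42 mm deep, walls 4 mm. It pivots about a line along y, 4 mm under this point and 60 mm above the counter.
- case: Fixed grey laminate frame that holds the bin; origin on the counter under the bin's pivot, x towards its back. Side cheeks 86 to 94 mm either side in y, 100 mm high; back panel 105 mm behind the origin, 120 mm high; open above and in front.
- bin (a joint): Tilt of the bin in rad: 0 upright (shut), growing as it leans out towards the robot, at most 0.75. The pivot is stiff (about 1.5 N m) and stays where it is left.
- large_mid (a point): Open-topped square plywood box, 66 x 66 mm outside, 50 mm high, walls and floor 4 mm (inside 58 x 58 mm). The point is its centre, 25 mm above its underside; z points out of its open top, x and y are square to its walls. The largest.
- large_clip (a point): One of two sprung steel tabs in the largest box, mid +x and -x walls, 9 to 27 mm above its underside; each slopes in from the wall to stand 3.6 mm proud at its lower end and yields into the wall. The next box dropped in stops on them with about 6 to 17 mm to go and must be pressed down with about 5 to 15 N. Fully home, its rim stands 4 mm above this box's rim. The point is 18 mm above the underside, on the +x wall.
- medium_mid (a point): Open-topped square plywood box, 53 x 53 mm outside, 50 mm high, walls and floor 4 mm (inside 45 x 45 mm). The point is its centre, 25 mm above its underside; z points out of its open top, x and y are square to its walls. The middle one; 2.5 mm play each side in the largest.
- medium_clip (a point): One of two sprung steel tabs in the medium box, mid +x and -x walls, 9 to 27 mm above its underside; each slopes in from the wall to stand 3.6 mm proud at its lower end and yields into the wall. The next box dropped in stops on them with about 6 to 17 mm to go and must be pressed down with about 5 to 15 N. Fully home, its rim stands 4 mm above this box's rim. The point is 18 mm above the underside, on the +x wall.
- small_mid (a point): Open-topped square plywood box, 40 x 40 mm outside, 50 mm high, walls and floor 4 mm (inside 32 x 32 mm). The point is its centre, 25 mm above its underside; z points out of its open top, x and y are square to its walls. The smallest; 2.5 mm play each side in the medium one. No tab inside.
- jar_mid (a point): Bystander: glass bead jar with screw lid, 68 mm diameter, 85 mm high, on the orange mat (3 mm thick, back left). The point is half-way up.
- stapler: Bystander: chrome stapler, 135 x 34 mm, about 60 mm high, right of the bin; origin under its centre, x along its length.
- mug: Bystander: white mug, 80 mm diameter, 95 mm high, on the mat; origin under its centre.
- glue: Bystander: glue bottle, 48 mm diameter, 130 mm high, far right; origin under its centre.
- tape: Bystander: cardboard ring of tape, 90 mm diameter, 22 mm high, near the robot; origin under its centre.
- peg1: Bystander: wooden clothes peg lying among the boxes, 75 mm long (x), 11 mm wide, 13 mm high; origin under its centre.
- peg2: Bystander: the other clothes peg, same size; origin under its centre.
Mind the look-alikes: they are no part of the job. Leave any blue or purple look-alike of the part that bears medium_mid alone.

How it is judged:
By the outcome, as a careful person would: the job done as asked, in the order asked, and still so for the second after the job is handed in, with the robot touching nothing.
It also fails if it takes over 72 s, if anything falls off the work surface, if the arm or the gripper's body presses on something with over 40 N, if the wrist force passes 120 N, or if a joint passes its speed limit or range.

## Robot

A 6-joint arm with a two-finger parallel gripper is mounted at the origin on the work surface. World frame = base frame: x ahead of the robot, y to its left, z up, the work surface at z = 0. Lengths are in m, angles in rad, forces in N, time in s.
With the tool pointing down it reaches from about 0.25 to 0.725 m from the base axis. Payload 4 kg.
Tool frame: the origin (TCP) lies on the front face of the gripper's body, between the roots of the fingers; the fingertips stand 73 mm ahead of it and the grasp point (between the pads) lies 54 mm ahead of it; z points along the fingers, y is the direction in which the jaws open and shut (so a half turn about z gives the same grasp; the last joint's range is limited). The gripper opens to 85 mm and grips with 20 to 120 N. Pads are 22 mm wide; open, the fingers measure 114 mm over their backs; the gripper's body (76 mm by 85 mm) begins 54 mm behind the grasp point. The pads swing forward as they close: fully open they stand 13 mm farther back than shut.
Start: joints at [1.27, 0.241, 0.005, 1.335, 0, 1.571], TCP at [0.148, 0.478, 0.304] pointing down, gripper open.
Joint ranges: [-2.72, 2.72], [-1.05, 1.87], [-1.09, 1.28], [-1.99, 2.15], [-1.42, 1.44], [-3.14, 3.14]. Speed limits (rad/s): [2.79, 2.79, 3.14, 3.14, 3.14, 3.14].

## Interface

Orientations are given as a unit quaternion [x, y, z, w].
In Python, from workcell import sensors, camera, order gives the robot as it stands. The module is installed in compiled form; this text tells all that it offers.
- The arm moves only by the shell command python3 -m inch 'ROWS'. ROWS is JSON, one flat list of numbers, 5 for each row, row after row: the opening, from -1 (shut) to 1 (fully open), then the shift along the tool's x, y, z in mm, then the turn about the tool's z in units of 6 degrees (1.0 is 6 degrees). A call has 1 to 8 rows; each row is the pose to reach, as a shift and turn from the pose commanded when the call began, along the tool's axes at that moment; what a row does not reach only later rows make up. A row lasts 1/10 s, in which the tool goes at most 50 mm and 8.59 degrees, less where a joint would pass 70% of its speed; a pose out of reach is approached as far as the arm can. A call with a gripper value outside its range is refused whole. The fingers move at their own pace and stop on an object; the grip force is fixed at half the most. Time passes only in rows, so rows that repeat a pose let the fingers close. It gives the time, the measured TCP pose, the force and the opening at its end, in the units of the state.
- sensors.get_obs(): the state, without advancing time (a new reading comes with each control period).
- camera(name): name is "scene" or "side" or "wrist"; returns a dict with "pixels" (384x512x3 uint8, red, green, blue), "intrinsics" (3x3 intrinsics, pixels), "k1" (the pictures are not rectified: a ray, as slopes to the right and down, at radius r is drawn at 1 + k1 r^2 times it, then the intrinsics apply), "extrinsics" (4x4, takes a point from camera to world coordinates). Camera axes: x right, y down, z forward; pixel columns grow to the right and rows downward; lengths in m; the calibration is good to about 2 mm. A picture is of the moment at which its call begins. There is no depth.
- order.job_done(): hands the job in, once; it reports no verdict.
The state is a dict: "clock": time; "joint_pos": joint angles; "joint_vel": joint speeds; "tau": joint torques, N m; "eef_pos": TCP position; "tool_rot": TCP orientation; "ft_force": force on the tool from outside, world axes, zero at the start; "ft_torque": the same for the moment, N m; "grip_width": finger opening in m.
Only numpy, scipy, OpenCV 4.12 (cv2) and the standard library are available. Lean on these libraries where they do the work, as an engineer would, in place of code of your own. Each camera call takes 0.05 s, during which the arm holds its last target.

## Working session

There is one attempt and no reset: what is moved stays moved. The work goes in short steps, Python scripts to look and compute and a shell command to move; the robot and the scene stay as the last step left them, time stands still between calls to the robot, and variables do not carry over. Pictures are saved under pics/ and viewed, and the job is handed in when it is done.

```bash
mkdir -p pics; ls
cat > h.py <<'E'
import numpy as np,cv2
from workcell import sensors,camera,order
def snap(n,fn,save=True):
    c=camera(n); cv2.imwrite('pics/'+fn+'.png',cv2.cvtColor(c['pixels'],cv2.COLOR_RGB2BGR)); np.savez('pics/'+fn+'.npz',K=c['intrinsics'],k1=c['k1'],E=c['extrinsics']); return c
E
python3 - <<'E'
from h import *
for n in ['scene','side','wrist']:
    c=snap(n,n+'0'); print(n,c['intrinsics'],c['k1'],np.round(c['extrinsics'],3))
print(sensors.get_obs())
E
```

```text
pics
scene [[425.37734493   0.         257.60149445]
 [  0.         425.37734493 192.50472292]
 [  0.           0.           1.        ]] -0.11928524022485222 [[ 0.152  0.639 -0.754  1.466]
 [ 0.988 -0.098  0.116 -0.144]
 [ 0.    -0.763 -0.647  0.906]
 [ 0.     0.     0.     1.   ]]
side [[487.68485515   0.         256.16683516]
 [  0.         487.68485515 191.42308668]
 [  0.           0.           1.        ]] 0.03926762837629832 [[ 0.957 -0.192  0.219  0.237]
 [-0.29  -0.602  0.744 -1.019]
 [-0.011 -0.775 -0.632  0.927]
 [ 0.     0.     0.     1.   ]]
wrist [[274.37155558   0.         254.7380958 ]
 [  0.         274.37155558 188.76360509]
 [  0.           0.           1.        ]] -0.04226012323204086 [[ 0.296  0.92   0.256  0.084]
 [ 0.955 -0.285 -0.082  0.498]
 [-0.002  0.269 -0.963  0.373]
 [ 0.     0.     0.     1.   ]]
{'clock': 0.15, 'joint_pos': array([1.26999232e+00, 2.41313648e-01, 4.05804578e-03, 1.33521556e+00,
       7.85091828e-07, 1.57078110e+00]), 'joint_vel': array([-2.93867561e-04, -2.73375663e-03,  5.35610255e-03, -2.07170373e-03,
       -4.67481629e-04, -3.63169570e-06]), 'tau': array([ 1.11944846e-03, -3.72635686e+01,  2.52638555e+01,  1.23860282e-02,
        3.91265132e-05, -1.32506588e-05]), 'eef_pos': array([0.1480394 , 0.47721239, 0.30318984]), 'tool_rot': array([ 1.49828033e-01,  9.88711717e-01, -8.27906597e-04, -1.25869765e-04]), 'ft_force': array([0.93713803, 0.11371172, 0.1601398 ]), 'ft_torque': array([-0.00366569, -0.0289331 ,  0.00196046]), 'grip_width': 0.08547881540387718}
```

View pics/scene0.png

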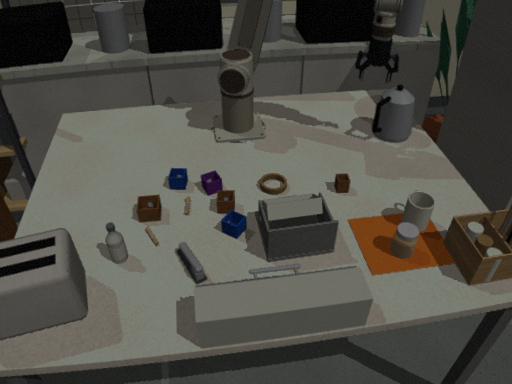

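View pics/side0.png

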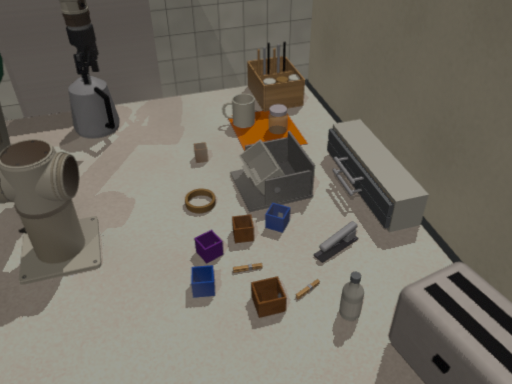

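View pics/wrist0.png

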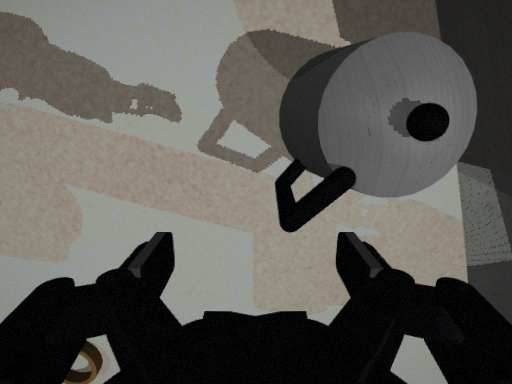

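```bash
cat >> h.py <<'E'
def crop(fn,x0,y0,x1,y1,s,out):
    im=cv2.imread('pics/'+fn+'.png')[y0:y1,x0:x1]; im=cv2.resize(im,None,fx=s,fy=s,interpolation=cv2.INTER_CUBIC)
    im=np.clip((im/255.)**0.6*255,0,255).astype(np.uint8)
    for k in range((x0+9)//10*10,x1,10):
        cv2.line(im,((k-x0)*s,0),((k-x0)*s,5 if k%50 else 12),(0,255,255),1)
        if k%20==0: cv2.putText(im,str(k),((k-x0)*s-8,18),0,.35,(0,0,255),1)
    for k in range((y0+9)//10*10,y1,10):
        cv2.line(im,(0,(k-y0)*s),(5,(k-y0)*s),(0,255,255),1)
        if k%20==0: cv2.putText(im,str(k),(6,(k-y0)*s+4),0,.35,(0,0,255),1)
    cv2.imwrite('pics/'+out+'.png',im)
def cal(fn):
    d=np.load('pics/'+fn+'.npz'); return d['K'],float(d['k1']),d['E']
def ray(fn,u,v):
    K,k1,E=cal(fn); p=cv2.undistortPoints(np.array([[[u,v]]],float),K,np.array([k1,0,0,0,0.]),)[0,0]
    d=E[:3,:3]@np.array([p[0],p[1],1]); return E[:3,3],d/np.linalg.norm(d)
def onz(fn,u,v,z):
    o,d=ray(fn,u,v); return o+d*(z-o[2])/d[2]
def proj(fn,P):
    K,k1,E=cal(fn); P=np.atleast_2d(P); q=(P-E[:3,3])@E[:3,:3]
    return cv2.projectPoints(q.reshape(-1,1,3),np.zeros(3),np.zeros(3),K,np.array([k1,0,0,0,0.]))[0].reshape(-1,2)
def tri(obs):
    A=np.zeros((3,3));b=np.zeros(3)
    for fn,u,v in obs:
        o,d=ray(fn,u,v);M=np.eye(3)-np.outer(d,d);A+=M;b+=M@o
    return np.linalg.solve(A,b)
E
python3 - <<'E'
from h import *
crop('scene0',130,165,250,265,6,'s0a'); crop('scene0',240,165,360,265,6,'s0b')
crop('side0',180,205,300,325,5,'d0a'); crop('side0',185,130,325,235,5,'d0b')
E
```

```text
(no output)
```

View pics/s0a.png

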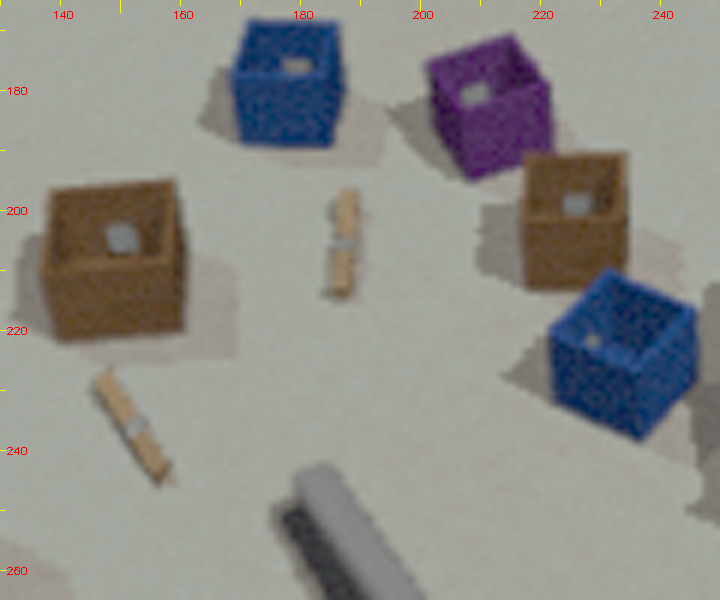

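View pics/s0b.png

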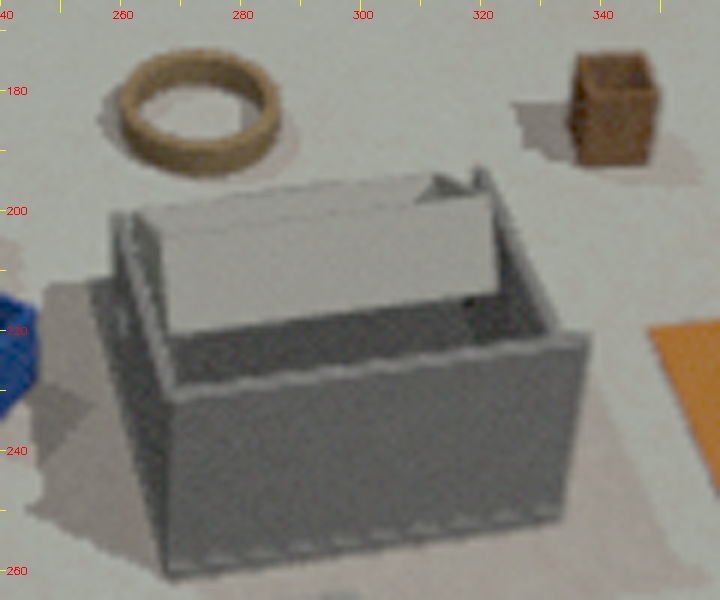

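View pics/d0a.png

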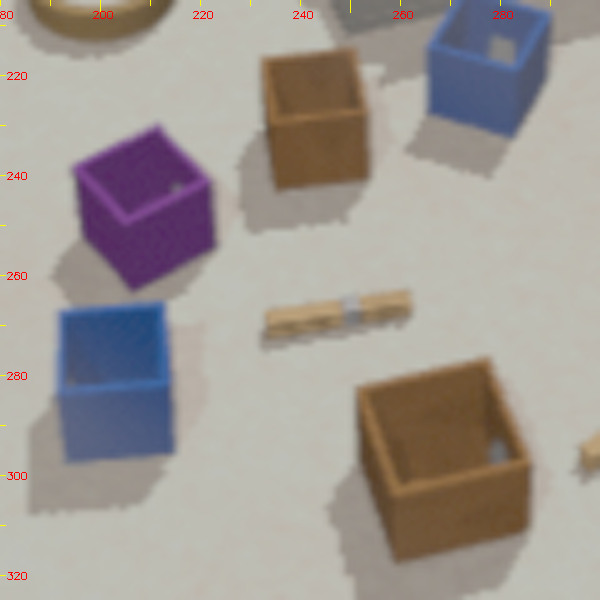

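View pics/d0b.png

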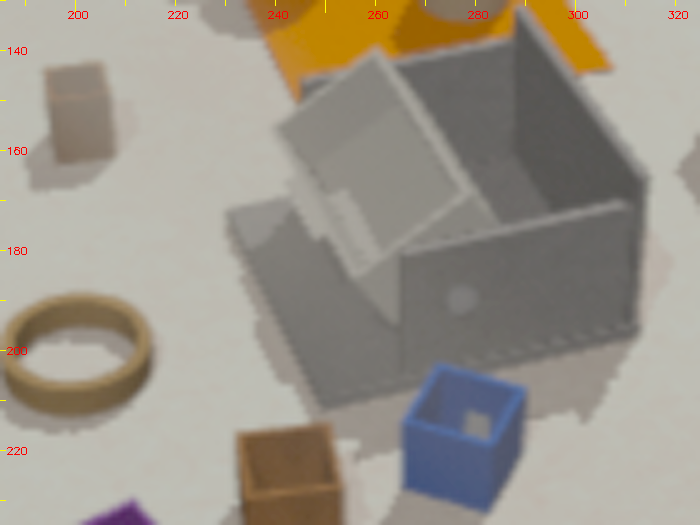

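```bash
cat > fit.py <<'E'
from h import *
from scipy.optimize import least_squares
S,D='scene0','side0'
def fitbox(name,s,top_s,top_d,bot_s=[],bot_d=[]):
    # corner lists with sign tuples
    h=s/2
    def P(p,sx,sy,z):
        c,n=np.cos(p[2]),np.sin(p[2]); return [p[0]+c*sx*h-n*sy*h,p[1]+n*sx*h+c*sy*h,z]
    def res(p):
        r=[]
        for fn,l,z in((S,top_s,.05),(D,top_d,.05),(S,bot_s,0),(D,bot_d,0)):
            for (sx,sy,u,v) in l: r+=list(proj(fn,P(p,sx,sy,z))[0]-[u,v])
        return np.array(r)
    x0=np.mean([onz(S,u,v,.05)[:2] for _,_,u,v in top_s],0)
    o=least_squares(res,[*x0,0.])
    print(name,np.round(o.x,4),'deg',np.degrees(o.x[2]).round(1),'rms',np.sqrt(np.mean(o.fun**2)).round(2),np.round(o.fun,1))
# scene: lower row = larger x. u right = +y.  side: v down = -y, u right=+x
fitbox('large',.066,[(-1,-1,138.5,196.5),(-1,1,158.5,195),(1,1,160.5,208.5),(1,-1,137.5,209.5)],[(-1,1,252,283),(1,1,277.5,277.5),(1,-1,286,297),(-1,-1,259,303)],[(1,-1,140,221.5),(1,1,160.5,220)],[(-1,-1,259.5,317),(1,-1,285,311.5)])
fitbox('med',.053,[(-1,-1,218,191),(-1,1,234.5,190.5),(1,1,234,201.5),(1,-1,217.5,201.5)],[(-1,1,232.5,217),(1,1,250,215.5),(1,-1,253,227.5),(-1,-1,234.5,229)],[(1,-1,217.5,212.5),(1,1,233.5,213.5)],[(-1,-1,235,242.5),(1,-1,253,240.5)])
fitbox('small',.040,[(-1,-1,336.5,174.5),(-1,1,347,174),(1,1,349,180),(1,-1,335.5,180)],[(-1,1,194,144),(1,1,205,143),(1,-1,206.5,149.5),(-1,-1,194.5,150)],[(1,-1,336.5,192),(1,1,347.5,192)],[(-1,-1,196,162.5),(1,-1,207,161.5)])
cs=[(S,.105,-.094,.12,269,231.5),(S,.105,.094,.12,338,221),(S,.105,-.094,0,268.5,261.5),(S,.105,.094,0,333.5,251.5),
 (D,.105,-.094,.12,314,166),(D,.105,.094,.12,288,132.5),(D,.105,-.094,0,312.5,196.5)]
def cp(p,x,y,z):
    c,n=np.cos(p[2]),np.sin(p[2]); return [p[0]+c*x-n*y,p[1]+n*x+c*y,z]
def res(p): return np.concatenate([proj(f,cp(p,x,y,z))[0]-[u,v] for f,x,y,z,u,v in cs])
o=least_squares(res,[.65,0,0]);c=o.x;print('case',c,np.degrees(c[2]),np.round(o.fun,1))
b=[(D,-.041,.079,.042,240,156),(D,-.041,-.079,.042,257,185),(D,.041,.079,.042,261,139.5),(D,.041,-.079,.042,278.5,168.5),
 (S,.041,-.079,.042,264,202),(S,.041,.079,.042,322,197)]
def bp(t,c,x,y,z):
    X=x*np.cos(t)-(z+.004)*np.sin(t); Z=.06+x*np.sin(t)+(z+.004)*np.cos(t); return cp(c,X,y,Z)
def res2(q): return np.concatenate([proj(f,bp(q[0],q[1:],x,y,z))[0]-[u,v] for f,x,y,z,u,v in b]+[(q[1:3]-c[:2])*500,(q[3:]-c[2:])*50])
o=least_squares(res2,[.6,*c]);print('bin',o.x,np.degrees(o.x[[0,3]]),np.round(o.fun,1))
def resj(q): return np.concatenate([res(q[1:]),res2(q)[:-3]])
o=least_squares(resj,o.x);print('joint',o.x,np.degrees(o.x[[0,3]]),np.round(o.fun,1))
E
python3 fit.py
```

```text
large [ 0.464  -0.3301 -0.003 ] deg -0.2 rms 1.28 [-1.4 -0.  -0.1 -0.6 -2.7  0.1 -1.8  1.3 -2.  -1.9 -0.6 -2.8  0.3 -0.9
 -0.8  0.2 -1.3  1.3 -0.2  0.6 -1.1  0.   0.7 -1.5]
med [ 0.4694 -0.0924 -0.1421] deg -8.1 rms 1.0 [-1.2 -0.6 -0.8 -0.2 -0.8  0.1 -1.8  0.2 -1.4 -1.8  0.6 -2.4  0.5 -1.1
 -1.1 -0.3 -0.7  1.2  0.3  0.1 -0.8 -0.2  0.8 -0.5]
small [ 0.4347  0.2933 -0.1409] deg -8.1 rms 0.91 [-1.6 -0.9 -0.1 -0.4  0.   1.2  1.3  1.2 -1.  -1.2  0.4 -1.4 -0.2 -1.
 -0.8 -0.3 -1.6  1.  -0.6  1.  -0.9 -0.1  0.4 -0.3]
case [0.59829464 0.09003411 0.05204667] 2.982054244119823 [-0.4 -0.  -0.5  0.1 -0.7  0.4 -1.3 -0.1  0.2 -2.6  0.3 -2.5 -0.9 -0.3]
bin [0.64824608 0.59794275 0.08967793 0.02711413] [37.14176465  1.55352519] [-0.1  0.  -0.7  1.5 -0.9 -1.1 -0.1 -0.7  1.5  2.3 -1.5  0.6 -0.2 -0.2
 -1.2]
joint [0.65338903 0.59823313 0.09065776 0.03948131] [37.43643379  2.26211216] [-0.8 -0.3 -0.6  0.4 -1.   0.1 -1.4  0.2 -0.1 -2.4  0.7 -2.4 -1.2 -0.1
 -0.3  0.1 -0.3  1.5 -1.3 -1.2  0.1 -1.   1.9  2.5 -1.3  0.4]
```

```bash
cat >> h.py <<'E'
from scipy.spatial.transform import Rotation as R
def go(x,y,z,yaw):
    "target TCP xyz (m), tool-y direction yaw deg (mod 180) -> row values"
    o=sensors.get_obs(); M=R.from_quat(o['tool_rot']).as_matrix(); d=M.T@(np.array([x,y,z])-o['eef_pos'])*1000
    cy=np.degrees(np.arctan2(M[1,1],M[0,1])); dy=(yaw-cy+90)%180-90
    print('cur',np.round(o['eef_pos'],4),'yaw',cy.round(2),'shift mm',np.round(d,1),'turn',round(-dy/6,3),'t',round(o['clock'],2),'F',np.round(o['ft_force'],1),'w',round(o['grip_width'],4),'tilt',np.degrees(np.arccos(-M[2,2])).round(2))
E
python3 - <<'E'
from h import *
go(.464,-.33,.304,90)
print('peg1',[onz('scene0',u,v,.013) for u,v in((187.5,197),(186.5,213.5))],'peg2',[onz('scene0',u,v,.013) for u,v in((147,228),(157,244))])
E
```

```text
cur [0.148  0.4772 0.3032] yaw 72.77 shift mm [-5.409e+02 -6.774e+02  3.000e-01] turn -2.872 t 0.15 F [0.9 0.1 0.2] w 0.0855 tilt 0.1
peg1 [array([ 0.41344745, -0.20972814,  0.013     ]), array([ 0.49105939, -0.21494524,  0.013     ])] peg2 [array([ 0.53715187, -0.33395694,  0.013     ]), array([ 0.60699424, -0.30256675,  0.013     ])]
```

```bash
python3 -m inch '[1,-541,-677,0,0, 1,-541,-677,0,0, 1,-541,-677,0,0, 1,-541,-677,0,0, 1,-541,-677,0,0, 1,-541,-677,0,0, 1,-541,-677,0,-2.87, 1,-541,-677,0,-2.87]'; python3 -c "
from h import *
go(.464,-.33,.304,90)"
```

```text
clock: 0.95
eef_pos: [0.2854, 0.1298, 0.304]
tool_rot: [0.041, 0.999, 0.0, 0.0]
ft_force: [0.2, 0.5, 0.0]
grip_width: 0.0856
cur [0.2854 0.1298 0.304 ] yaw 85.35 shift mm [-215.3 -443.8    0. ] turn -0.775 t 0.95 F [0.2 0.5 0. ] w 0.0856 tilt 0.04
```

```bash
python3 -m inch '[1,-212,-445,0,-0.78, 1,-212,-445,0,-0.78, 1,-212,-445,0,-0.78, 1,-212,-445,0,-0.78, 1,-212,-445,0,-0.78, 1,-212,-445,0,-0.78, 1,-212,-445,0,-0.78, 1,-212,-445,0,-0.78]'; python3 -c "
from h import *
go(.464,-.33,.304,90)"
```

```text
clock: 1.75
eef_pos: [0.4248, -0.241, 0.3037]
tool_rot: [0.002, 1.0, 0.0, -0.0]
ft_force: [1.1, -0.6, 0.7]
grip_width: 0.0854
cur [ 0.4248 -0.241   0.3037] yaw 89.77 shift mm [-39.6 -88.9  -0.4] turn -0.038 t 1.75 F [ 1.1 -0.6  0.7] w 0.0854 tilt 0.02
```

```bash
python3 -m inch '[1,-39.5,-89,0,0, 1,-39.5,-89,0,0, 1,-39.5,-89,60,0, 1,-39.5,-89,60,0, 1,-39.5,-89,60,0]'; python3 -c "
from h import *
go(.464,-.33,.304,90)
snap('wrist','w1')"
```

```text
clock: 2.25
eef_pos: [0.4619, -0.3264, 0.2408]
tool_rot: [0.002, 1.0, 0.003, -0.003]
ft_force: [-0.5, 0.2, -0.5]
grip_width: 0.0854
cur [ 0.4619 -0.3264  0.2408] yaw 89.81 shift mm [ -1.7  -3.3 -63.2] turn -0.031 t 2.25 F [-0.5  0.2 -0.5] w 0.0854 tilt 0.49
```

View pics/w1.png

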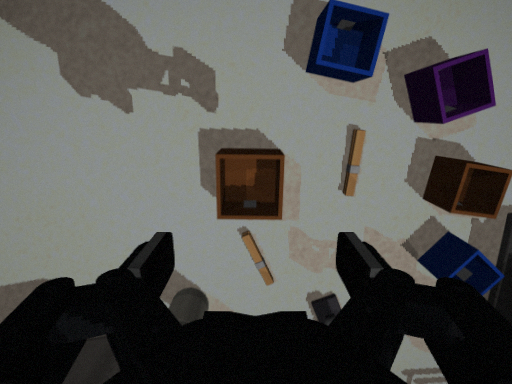

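```bash
python3 -c "
from h import *
crop('w1',205,140,305,230,6,'w1a'); crop('w1',412,145,512,225,6,'w1b')"
```

```text
(no output)
```

View pics/w1a.png

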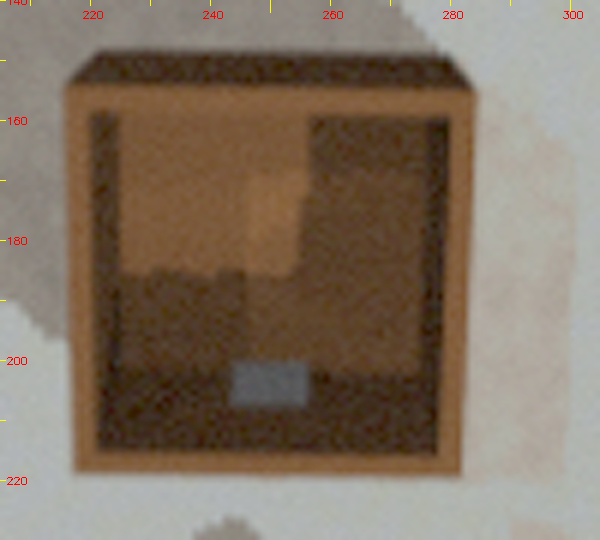

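View pics/w1b.png

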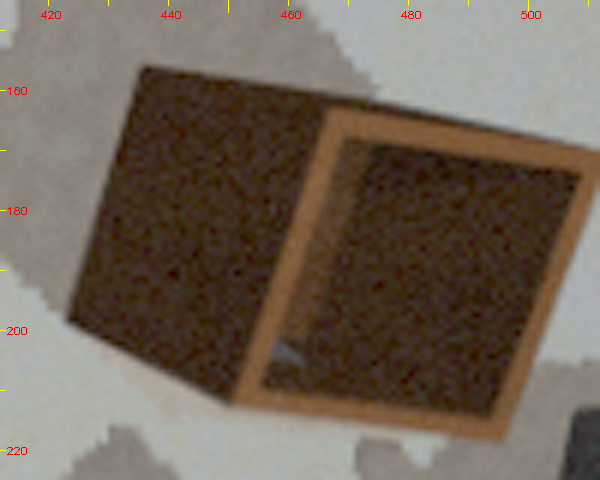

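Run:
```python
from h import *
for nm,l in (('L',[(215.5,154.5),(284,155),(281.5,219),(217,219)]),('M',[(466.5,163),(512,170),(495.5,218),(451,212)])):
    P=np.array([onz('w1',u,v,.05) for u,v in l]); print(nm,np.round(P[:,:2],4).tolist(),'mid',P.mean(0).round(4))
    for i in range(4):
        d=P[(i+1)%4]-P[i]; print(np.linalg.norm(d).round(4),np.degrees(np.arctan2(d[1],d[0])).round(1))
go(.464,-.33,.304,90)
```

```text
L [[0.432, -0.3628], [0.4328, -0.2972], [0.4983, -0.2981], [0.4979, -0.3639]] mid [ 0.4653 -0.3305  0.05  ]
0.0656 89.3
0.0655 -0.8
0.0658 -90.3
0.0659 179.0
M [[0.4406, -0.1148], [0.4476, -0.064], [0.4995, -0.0699], [0.4922, -0.1213]] mid [ 0.47   -0.0925  0.05  ]
0.0513 82.1
0.0522 -6.4
0.052 -98.1
0.0519 172.8
cur [ 0.4629 -0.3268  0.2431] yaw 89.84 shift mm [ -0.9  -3.1 -60.9] turn -0.026 t 2.3 F [-0.8  0.   0.2] w 0.0856 tilt 0.23
```

```bash
python3 -c "
from h import *
go(.457,-.3305,.09,89.3)"
python3 -m inch '[1,6,-3.5,50,0.08, 1,6,-3.5,100,0.08, 1,6,-3.5,140,0.08, 1,6,-3.5,153,0.08, 1,6,-3.5,153,0.08]'; python3 -c "
from h import *
go(.457,-.3305,.09,89.3); snap('wrist','w2')"
```

```text
cur [ 0.4629 -0.3268  0.2431] yaw 89.84 shift mm [  5.4  -4.1 153.1] turn 0.091 t 2.3 F [-0.8  0.   0.2] w 0.0856 tilt 0.23
clock: 2.8
eef_pos: [0.4577, -0.3305, 0.091]
tool_rot: [0.005, 1.0, 0.001, -0.001]
ft_force: [-0.0, -0.5, 0.3]
grip_width: 0.0855
cur [ 0.4577 -0.3305  0.091 ] yaw 89.39 shift mm [ 0.7 -0.1  1. ] turn 0.016 t 2.8 F [-0.  -0.5  0.3] w 0.0855 tilt 0.11
```

View pics/w2.png

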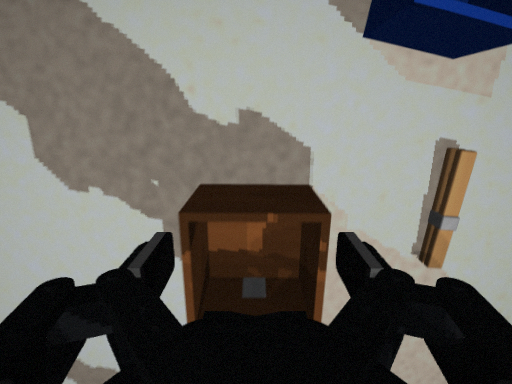

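```bash
python3 -m inch '[-1,0,0,0,0, -1,0,0,0,0, -1,0,0,0,0, -1,0,0,0,0, -1,0,0,0,0, -1,0,0,-30,0, -1,0,0,-80,0, -1,0,0,-130,0]'; python3 -c "
from h import *
go(.5,.09,.26,92.6); snap('wrist','w3');snap('side','d3')
crop('side0',180,205,300,325,1,'x')"
```

```text
clock: 3.65
eef_pos: [0.4575, -0.3311, 0.2232]
tool_rot: [0.006, 1.0, 0.0, -0.0]
ft_force: [1.7, -1.4, -1.3]
grip_width: 0.0647
cur [ 0.4575 -0.3311  0.2232] yaw 89.33 shift mm [-37.6 421.6 -36.8] turn -0.544 t 3.65 F [ 1.7 -1.4 -1.3] w 0.0647 tilt 0.01
```

View pics/w3.png

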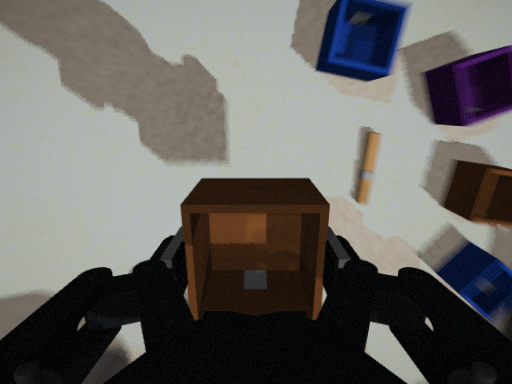

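View pics/d3.png

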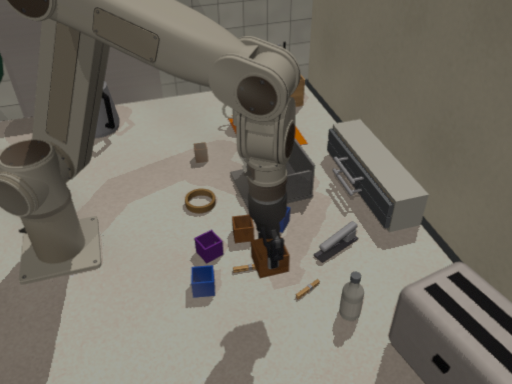

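```bash
python3 -c "
from h import *
go(.565,.089,.25,92.5)"
python3 -m inch '[-1,-20,40,-27,0, -1,-100,415,-27,-0.52, -1,-100,415,-27,-0.52, -1,-100,415,-27,-0.52, -1,-100,415,-27,-0.52, -1,-100,415,-27,-0.52, -1,-100,415,-27,-0.52, -1,-100,415,-27,-0.52]'; python3 -c "
from h import *
go(.565,.089,.25,92.5)"
```

```text
cur [ 0.4616 -0.3341  0.231 ] yaw 89.33 shift mm [-98.8 424.1 -22.1] turn -0.529 t 3.75 F [ 1.1 -0.9 -1.6] w 0.0647 tilt 1.05
clock: 4.55
eef_pos: [0.5552, 0.05, 0.2491]
tool_rot: [-0.021, 1.0, -0.0, 0.001]
ft_force: [0.6, -0.5, -1.3]
grip_width: 0.0649
cur [0.5552 0.05   0.2491] yaw 92.45 shift mm [-11.5  38.5  -0.9] turn -0.008 t 4.55 F [ 0.6 -0.5 -1.3] w 0.0649 tilt 0.14
```

```bash
python3 -m inch '[-1,-11.5,38.5,0,0, -1,-11.5,38.5,0,0, -1,-11.5,38.5,0,0]'; python3 -c "
from h import *
go(.565,.089,.25,92.5);snap('scene','s4');snap('side','d4');crop('s4',220,110,370,270,4,'s4a');crop('d4',190,90,330,230,4,'d4a')"
```

```text
clock: 4.85
eef_pos: [0.5647, 0.088, 0.2483]
tool_rot: [-0.023, 1.0, -0.0, 0.0]
ft_force: [0.2, 0.4, -1.1]
grip_width: 0.0651
cur [0.5647 0.088  0.2483] yaw 92.59 shift mm [-0.3  1.  -1.7] turn 0.016 t 4.85 F [ 0.2  0.4 -1.1] w 0.0651 tilt 0.05
```

View pics/s4a.png

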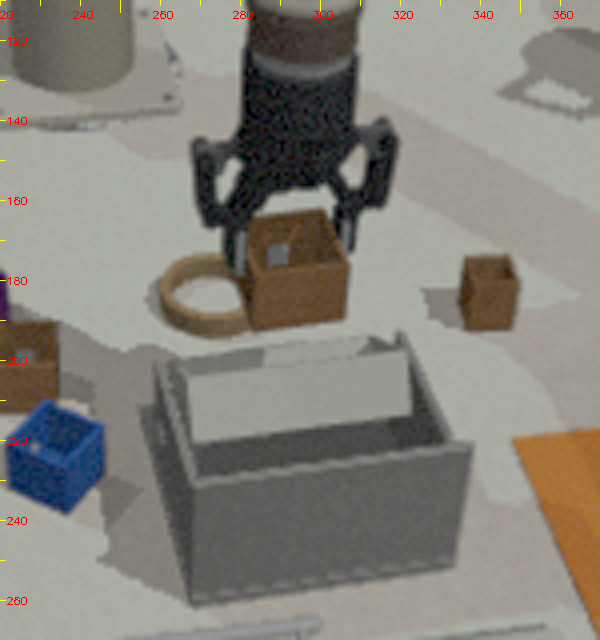

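View pics/d4a.png

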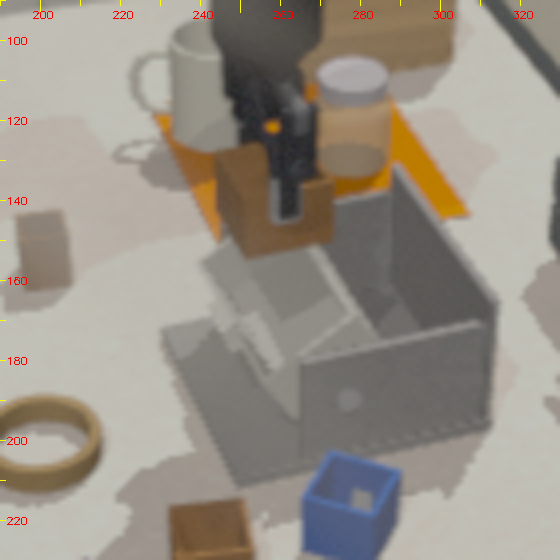

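```bash
python3 -m inch '[-1,0,1,20,0, -1,0,1,34,0, -1,0,1,34,0, -1,0,1,38,0,-1,0,1,40,0]'; 
python3 -m inch '[-1,0,0,3,0, -1,0,0,6,0, -1,0,0,9,0]'; python3 -c "
from h import *
go(.565,.089,.25,92.5);snap('side','d5');crop('d5',190,90,330,230,4,'d5a')"
```

```text
clock: 5.45
eef_pos: [0.5637, 0.0862, 0.2121]
tool_rot: [-0.02, 1.0, -0.0, 0.001]
ft_force: [-15.5, -2.3, 29.2]
grip_width: 0.0648
clock: 5.75
eef_pos: [0.563, 0.0862, 0.2059]
tool_rot: [-0.02, 1.0, -0.0, 0.001]
ft_force: [-20.3, -2.3, 35.3]
grip_width: 0.0647
cur [0.563  0.0862 0.2059] yaw 92.32 shift mm [ -2.2   2.7 -44.1] turn -0.03 t 5.75 F [-20.3  -2.3  35.3] w 0.0647 tilt 0.14
```

View pics/d5a.png

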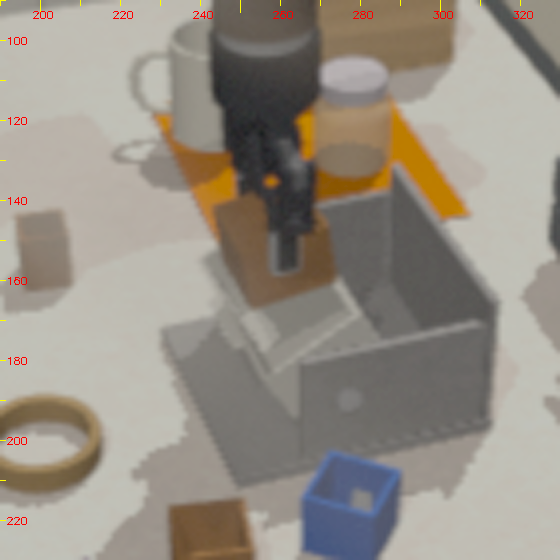

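```bash
python3 -m inch '[-1,0,0,-30,0, -1,0,0,-50,0, -1,0,0,-55,0]'; python3 -c "
from h import *
go(.658,.093,.24,92.5);snap('side','d6');crop('d6',190,90,330,230,4,'d6a');snap('scene','s6');crop('s6',220,110,370,270,4,'s6a')"
```

```text
clock: 6.1
eef_pos: [0.5661, 0.0869, 0.2574]
tool_rot: [-0.02, 1.0, 0.0, 0.003]
ft_force: [0.8, 0.2, -1.8]
grip_width: 0.065
cur [0.5661 0.0869 0.2574] yaw 92.34 shift mm [-91.9   2.3  18. ] turn -0.026 t 6.1 F [ 0.8  0.2 -1.8] w 0.065 tilt 0.38
```

View pics/d6a.png

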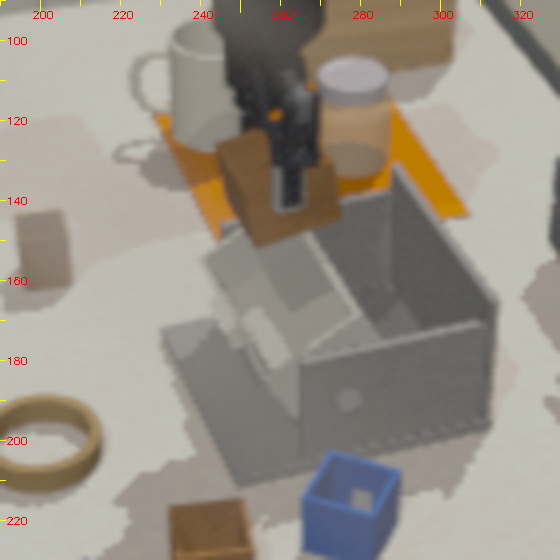

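View pics/s6a.png

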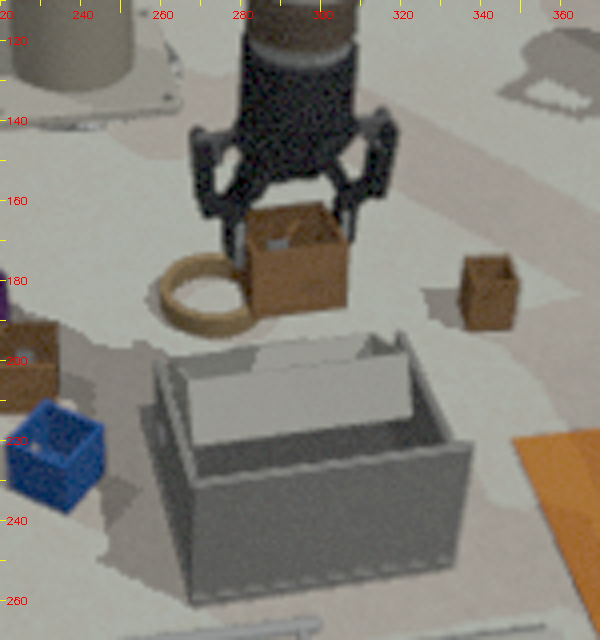

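```bash
python3 -m inch '[-1,-50,0,0,0, -1,-92,5,0,0, -1,-92,5,10,0, -1,-92,5,30,0, -1,-92,5,44,0, -1,-92,5,46,0]'; python3 -c "
from h import *
go(.658,.093,.24,92.5)"
```

```text
clock: 6.8
eef_pos: [0.6541, 0.0963, 0.203]
tool_rot: [-0.021, 1.0, -0.001, -0.004]
ft_force: [-0.3, 0.5, -1.6]
grip_width: 0.0645
cur [0.6541 0.0963 0.203 ] yaw 92.43 shift mm [ -3.5  -3.5 -37. ] turn -0.011 t 6.8 F [-0.3  0.5 -1.6] w 0.0645 tilt 0.49
```

```bash
python3 -m inch '[-1,-2,0,4,0, -1,-2,0,8,0, -1,-2,0,12,0,-1,-2,0,12,0]'; python3 -c "
from h import *
go(.658,.093,.24,92.5);snap('side','d7');crop('d7',220,70,340,190,5,'d7a')"
```

```text
clock: 7.2
eef_pos: [0.6557, 0.0967, 0.195]
tool_rot: [-0.021, 1.0, -0.0, -0.003]
ft_force: [-5.3, -0.7, -2.3]
grip_width: 0.065
cur [0.6557 0.0967 0.195 ] yaw 92.44 shift mm [ -1.8  -3.8 -45. ] turn -0.01 t 7.2 F [-5.3 -0.7 -2.3] w 0.065 tilt 0.37
```

View pics/d7a.png

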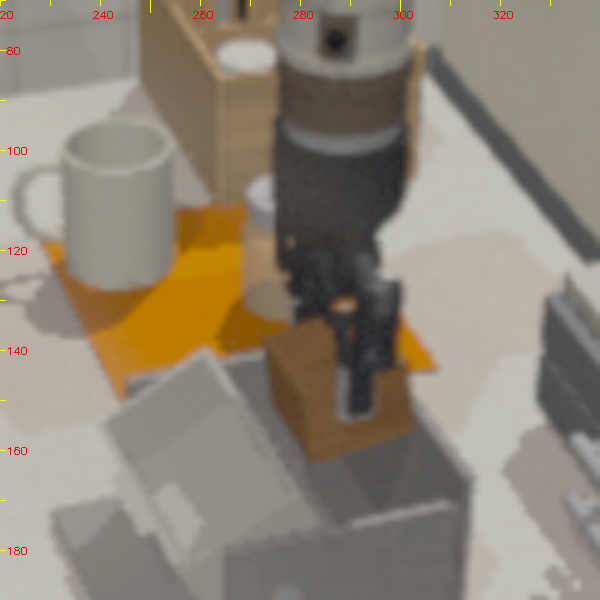

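```bash
python3 -m inch '[-1,0,0,-25,0, -1,-5,-2,-30,0, -1,-20,-4,-30,0, -1,-20,-4,-22,0,-1,-20,-4,-16,0,-1,-20,-4,-10,0]'; python3 -c "
from h import *
go(.675,.093,.20,92.5)"
```

```text
clock: 7.85
eef_pos: [0.6781, 0.0937, 0.2095]
tool_rot: [-0.021, 1.0, -0.0, 0.001]
ft_force: [-13.1, -3.4, 37.1]
grip_width: 0.0647
cur [0.6781 0.0937 0.2095] yaw 92.45 shift mm [ 3.2 -0.5  9.5] turn -0.009 t 7.85 F [-13.1  -3.4  37.1] w 0.0647 tilt 0.14
```

```bash
python3 -m inch '[-1,8,0,1,0, -1,8,0,4,0, -1,8,0,7,0,-1,8,0,9,0]'; python3 -c "
from h import *
go(.675,.093,.20,92.5);snap('side','d8');crop('d8',220,70,340,190,5,'d8a')"
```

```text
clock: 8.25
eef_pos: [0.6714, 0.0936, 0.2081]
tool_rot: [-0.021, 1.0, 0.001, 0.006]
ft_force: [-15.9, -1.8, 46.1]
grip_width: 0.0652
cur [0.6714 0.0936 0.2081] yaw 92.45 shift mm [-3.5 -0.7  8.2] turn -0.008 t 8.25 F [-15.9  -1.8  46.1] w 0.0652 tilt 0.7
```

View pics/d8a.png

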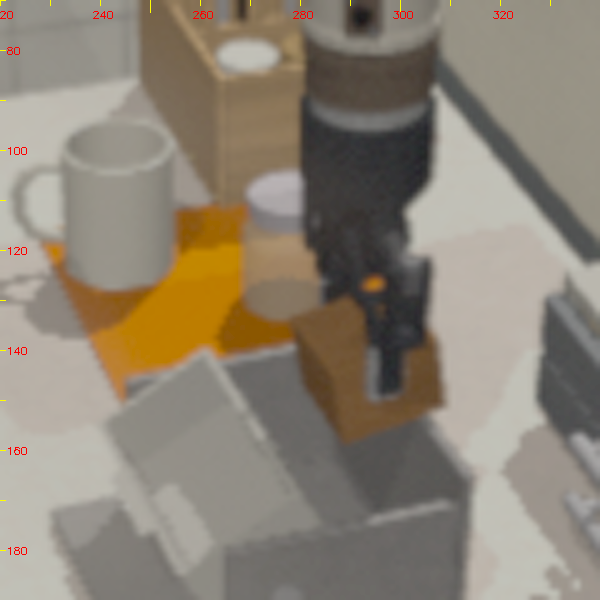

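```bash
python3 -m inch '[-1,4,0,3,0, -1,4,0,3,0, -1,4,0,5,0,-1,4,0,5,0,-1,4,0,5,0,-1,4,0,5,0]'; python3 -c "
from h import *
go(.675,.093,.20,92.5);snap('side','d9');crop('d9',220,70,340,190,5,'d9a')"
```

```text
clock: 8.9
eef_pos: [0.6687, 0.0935, 0.2055]
tool_rot: [-0.021, 1.0, 0.001, 0.009]
ft_force: [-14.2, -2.5, 44.4]
grip_width: 0.0647
cur [0.6687 0.0935 0.2055] yaw 92.45 shift mm [-6.2 -0.7  5.6] turn -0.009 t 8.9 F [-14.2  -2.5  44.4] w 0.0647 tilt 1.0
```

View pics/d9a.png

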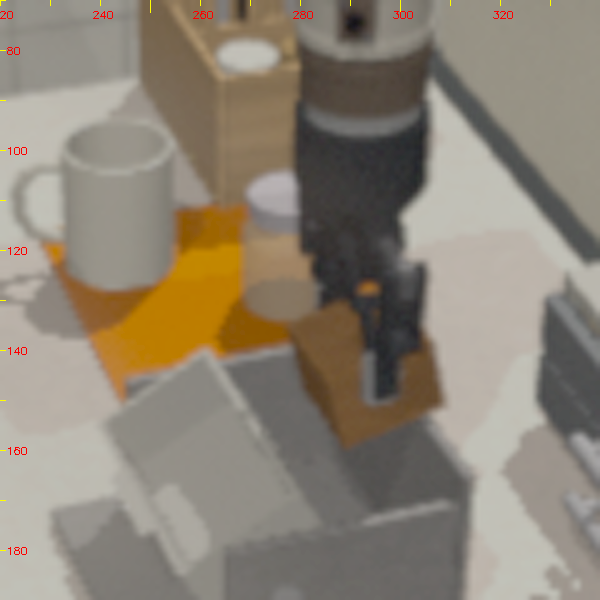

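```bash
python3 -m inch '[-1,4,0,3,0, -1,6,0,4,0, -1,8,0,5,0,-1,8,0,6,0,-1,8,0,7,0,-1,8,0,7,0,-1,8,0,7,0]'; python3 -c "
from h import *
go(.675,.093,.20,92.5);snap('side','d10');crop('d10',220,70,340,190,5,'d10a')"
```

```text
clock: 9.65
eef_pos: [0.6611, 0.0931, 0.1956]
tool_rot: [-0.021, 1.0, 0.0, 0.008]
ft_force: [-11.0, -1.6, 35.4]
grip_width: 0.0646
cur [0.6611 0.0931 0.1956] yaw 92.44 shift mm [-14.   -0.7  -4.2] turn -0.01 t 9.65 F [-11.   -1.6  35.4] w 0.0646 tilt 0.89
```

View pics/d10a.png

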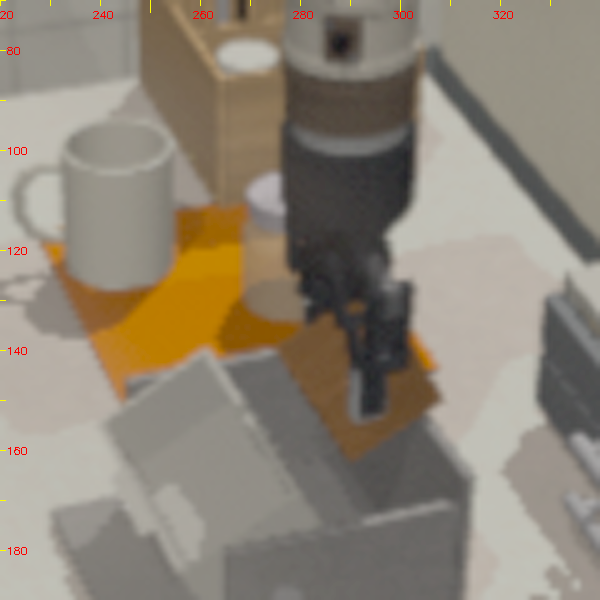

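```bash
cat >> h.py <<'E'
def ony(fn,u,v,P0,yaw):
    "intersect with vertical plane through P0 containing dir yaw (rad); return along, z"
    o,d=ray(fn,u,v); n=np.array([-np.sin(yaw),np.cos(yaw),0]); P=o+d*(n@(np.array(P0)-o))/(n@d)
    return P, np.array([(P-P0)@np.array([np.cos(yaw),np.sin(yaw),0]),P[2]])
def ang(fn,a,b,P0,yaw):
    A=ony(fn,*a,P0,yaw)[1];B=ony(fn,*b,P0,yaw)[1];d=B-A; return A.round(4),B.round(4),np.linalg.norm(d).round(4),np.degrees(np.arctan2(d[1],d[0])).round(1)
E
python3 - <<'E'
from h import *
b=np.radians(2.5)
print(ang('d10',(289,162),(308,149),[.66,.0931-.033,0],b))
print(ang('d10',(289,162),(275.5,138),[.66,.0931-.033,0],b))
P0=np.array([.598,.0905,0])+.079*np.array([np.sin(b),-np.cos(b),0])
for f in('side0',):
  print(ang(f,(257,185),(278.5,168.5),P0,b))
E
python3 -c "
from h import *
crop('d10',230,130,330,200,6,'q')"
```

```text
(array([-0.0053,  0.0966]), array([0.053 , 0.1284]), np.float64(0.0663), np.float64(28.6))
(array([-0.0053,  0.0966]), array([-0.0487,  0.1891]), np.float64(0.1021), np.float64(115.2))
(array([-0.0598,  0.077 ]), array([0.0042, 0.1181]), np.float64(0.076), np.float64(32.8))
```

View pics/q.png

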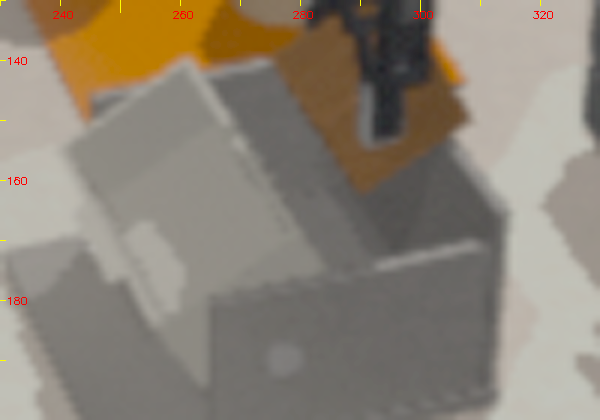

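Run:
```python
from h import *
def cp(p,x,y,z):
    c,n=np.cos(p[2]),np.sin(p[2]); return [p[0]+c*x-n*y,p[1]+n*x+c*y,z]
def bp(t,c,x,y,z):
    X=x*np.cos(t)-(z+.004)*np.sin(t); Z=.06+x*np.sin(t)+(z+.004)*np.cos(t); return cp(c,X,y,Z)
for c in ([.598,.0905,np.radians(2.3)],[.598,.0905,np.radians(4)]):
  for T in (31,34,37):
    t=np.radians(T); print(T,np.round(proj('side0',[bp(t,c,x,y,.042) for x,y in((-.041,.079),(.041,.079),(.041,-.079),(-.041,-.079))]),1).tolist(),np.round(proj('scene0',[bp(t,c,x,y,.042) for x,y in((-.041,.079),(.041,.079),(.041,-.079),(-.041,-.079))]),1).tolist())
crop('side0',230,130,320,200,8,'q2')
crop('scene0',250,180,340,235,8,'q3')
```

```text
31 [[240.1, 154.2], [261.8, 138.2], [280.9, 167.3], [257.2, 184.5]] [[312.9, 194.6], [321.4, 199.1], [266.4, 206.4], [261.2, 201.2]]
34 [[239.8, 155.1], [260.8, 138.2], [279.8, 167.4], [256.9, 185.5]] [[312.7, 195.2], [321.0, 198.3], [266.1, 205.5], [261.2, 201.8]]
37 [[239.6, 156.0], [259.8, 138.3], [278.7, 167.5], [256.7, 186.4]] [[312.6, 195.8], [320.7, 197.4], [265.9, 204.6], [261.1, 202.5]]
31 [[239.5, 154.7], [261.0, 138.2], [281.6, 167.0], [258.2, 184.7]] [[312.1, 194.1], [321.2, 198.6], [266.7, 206.9], [260.8, 201.8]]
34 [[239.3, 155.6], [260.0, 138.3], [280.6, 167.1], [257.9, 185.6]] [[311.9, 194.7], [320.9, 197.7], [266.4, 206.0], [260.7, 202.4]]
37 [[239.1, 156.5], [259.0, 138.4], [279.5, 167.3], [257.7, 186.6]] [[311.8, 195.4], [320.5, 196.9], [266.1, 205.2], [260.7, 203.1]]
```

View pics/q2.png

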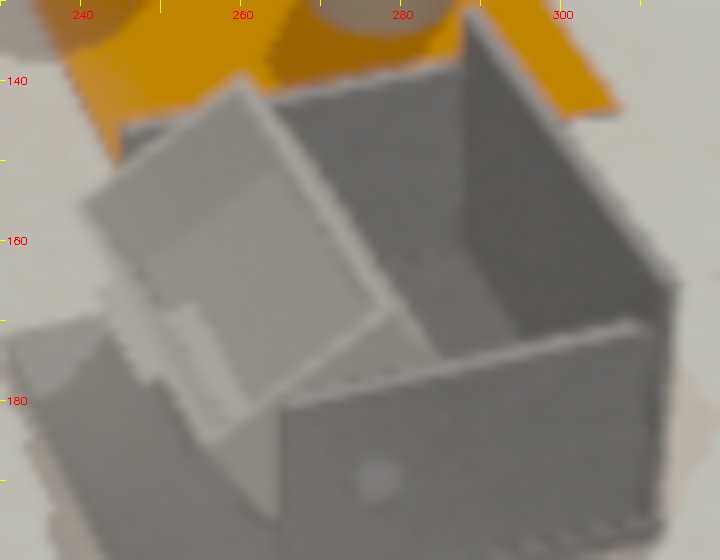

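View pics/q3.png

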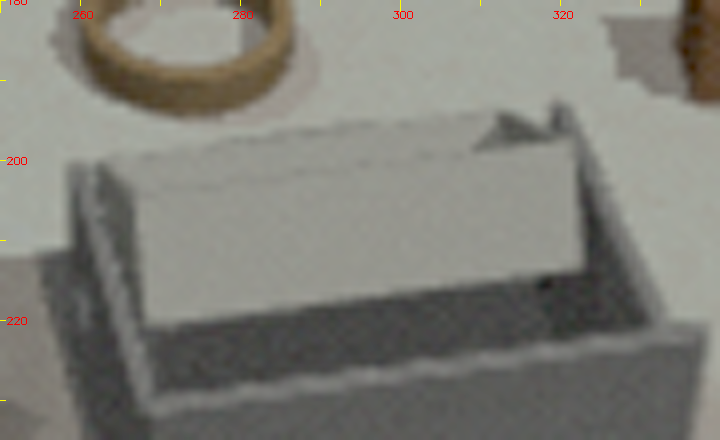

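```bash
python3 -m inch '[-1,3,0,2,0, -1,4,0,4,0, -1,4,0,4,0,-1,4,0,4,0]'; python3 -c "
from h import *
go(.675,.093,.20,92.5);snap('side','d11');crop('d11',230,110,330,200,7,'d11a')"
```

```text
clock: 10.1
eef_pos: [0.6564, 0.093, 0.1884]
tool_rot: [-0.021, 1.0, 0.0, 0.006]
ft_force: [-7.6, -1.3, 25.5]
grip_width: 0.0649
cur [0.6564 0.093  0.1884] yaw 92.45 shift mm [-18.7  -0.8 -11.3] turn -0.009 t 10.1 F [-7.6 -1.3 25.5] w 0.0649 tilt 0.67
```

View pics/d11a.png

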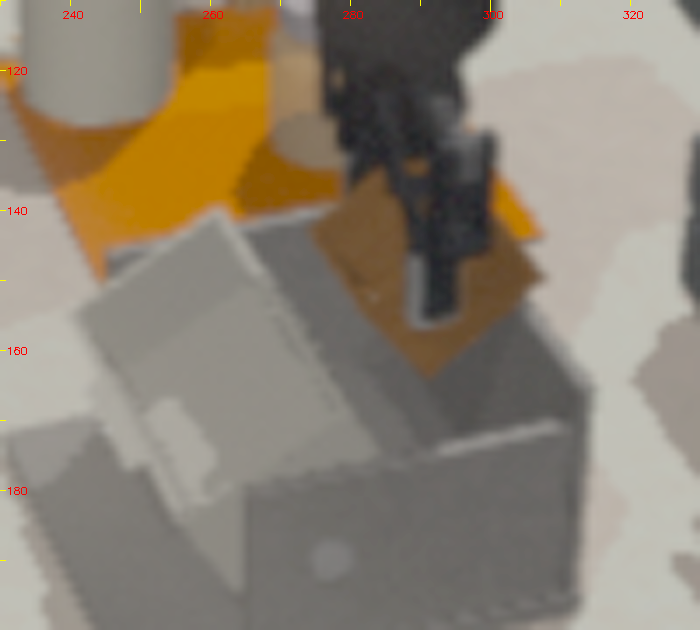

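Run:
```python
from h import *
b=np.radians(2.5)
y=sensors.get_obs()['eef_pos'][1]
print(ang('d11',(291,164),(307.5,149.5),[.656,y-.033,0],b))
print(ang('d11',(291,164),(275,142),[.656,y-.033,0],b))
```

```text
(array([0.0054, 0.0878]), array([0.0555, 0.127 ]), np.float64(0.0636), np.float64(38.0))
(array([0.0054, 0.0878]), array([-0.046 ,  0.1762]), np.float64(0.1022), np.float64(120.2))
```

```bash
python3 -c "
from h import *
go(.531,.0876,.20,92.5)"
python3 -m inch '[-1,0,0,-40,0, -1,10,0,-72,0, -1,50,0,-72,0, -1,100,0,-72,0, -1,124,0,-72,0, -1,124,0,-40,0,-1,124,0,-12,0,-1,124,0,-12,0]'; python3 -c "
from h import *
go(.531,.0876,.2,92.5);snap('side','d12');crop('d12',200,90,320,200,6,'d12a');snap('scene','s12');crop('s12',230,140,350,250,6,'s12a')"
```

```text
cur [0.6565 0.0929 0.1884] yaw 92.44 shift mm [125.4   0.  -13. ] turn -0.009 t 10.15 F [-7.1 -1.1 25.3] w 0.0649 tilt 0.67
clock: 10.95
eef_pos: [0.5268, 0.087, 0.1886]
tool_rot: [-0.022, 1.0, -0.001, -0.005]
ft_force: [-1.6, -0.3, -1.5]
grip_width: 0.0649
cur [0.5268 0.087  0.1886] yaw 92.47 shift mm [ -4.2   0.4 -11.4] turn -0.005 t 10.95 F [-1.6 -0.3 -1.5] w 0.0649 tilt 0.54
```

View pics/d12a.png

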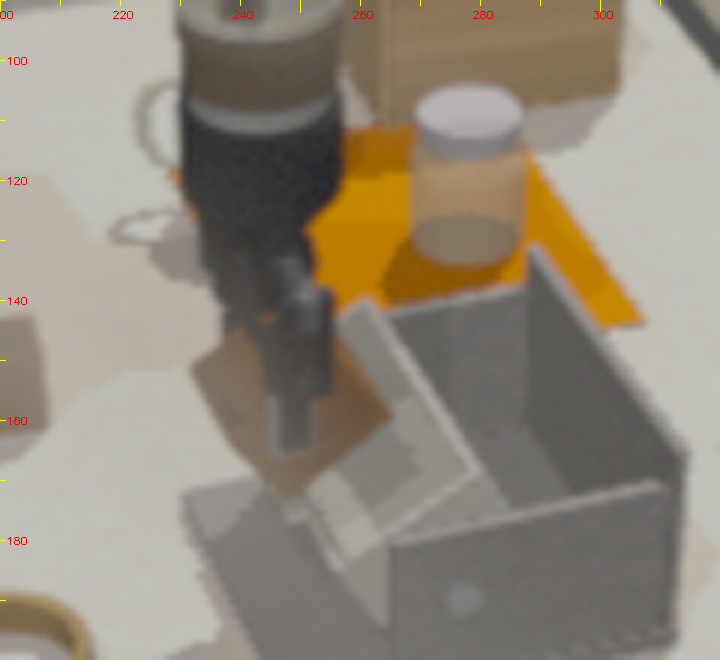

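View pics/s12a.png

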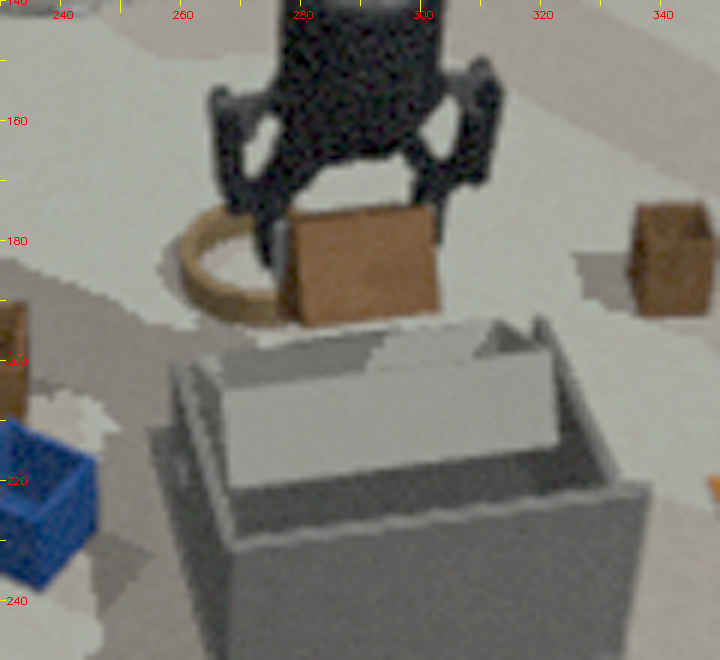

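Run:
```python
from h import *
b=np.radians(2.5); ux=np.array([np.cos(b),np.sin(b),0]);uy=np.array([-np.sin(b),np.cos(b),0])
O=np.array([.598,.0905,0])
tcp=sensors.get_obs()['eef_pos']; yo=(tcp-O)@uy; print('tcp X',(tcp-O)@ux,yo)
print(ang('d12',(247.5,173),(265,160),O+uy*(yo-.033),b))
print(ang('d12',(256,185.3),(279.7,168.5),O-uy*.079,b))
print('case', [((onz('d12',u,v,z)-O)@ux,(onz('d12',u,v,z)-O)@uy) for u,v,z in((266,181,.1),(310,170.5,.1),(314,165.5,.12),(288,132,.12))])
```

```text
tcp X -0.06821137682609602 -5.998431675566674e-05
(array([-0.0722,  0.0898]), array([-0.019 ,  0.1221]), np.float64(0.0622), np.float64(31.3))
(array([-0.0628,  0.0767]), array([0.0078, 0.1172]), np.float64(0.0813), np.float64(29.9))
case [(np.float64(-0.04003497662605863), np.float64(-0.09827875786769902)), (np.float64(0.09344124189934848), np.float64(-0.09594824725712707)), (np.float64(0.1013736326783416), np.float64(-0.1025636279715351)), (np.float64(0.09940987820139048), np.float64(0.08412271183423535))]
```

```bash
python3 -m inch '[-1,-8,0,-5,0,-1,-8,0,-5,0,-1,-8,0,-5,0]'; python3 -c "
from h import *
go(.5377,.088,.1936,92.5);snap('side','d13');crop('d13',200,90,320,200,6,'d13a')"
```

```text
clock: 11.35
eef_pos: [0.54, 0.088, 0.1993]
tool_rot: [-0.021, 1.0, 0.0, 0.002]
ft_force: [0.0, 0.1, -2.0]
grip_width: 0.065
cur [0.54   0.088  0.1993] yaw 92.45 shift mm [2.3 0.1 5.6] turn -0.009 t 11.35 F [ 0.   0.1 -2. ] w 0.065 tilt 0.18
```

View pics/d13a.png

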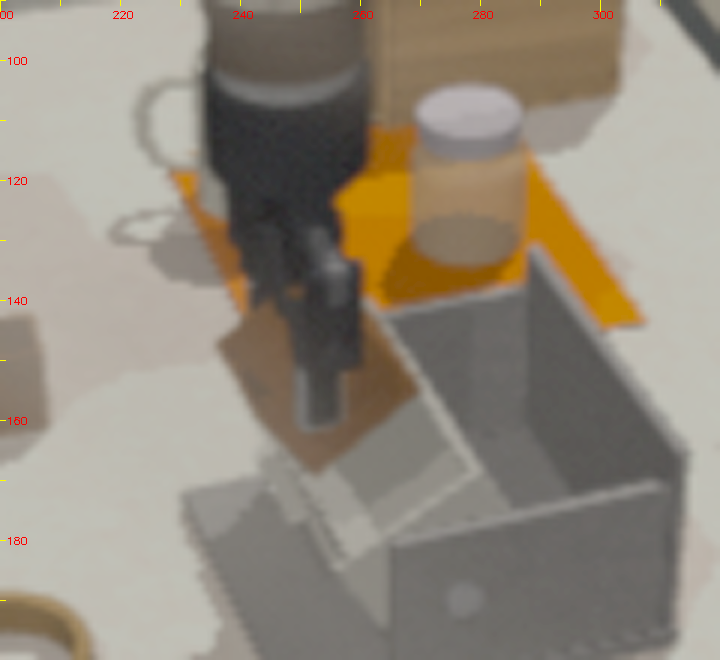

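```bash
cat > rel.py <<'E'
from h import *
import sys
b=np.radians(2.5); ux=np.array([np.cos(b),np.sin(b),0]);uy=np.array([-np.sin(b),np.cos(b),0])
O=np.array([.598,.0905,0])
def rel(fn,f,bk,half,rf=(256,185.3),rb=(279.7,168.5),t=32):
    tcp=sensors.get_obs()['eef_pos']; yo=(tcp-O)@uy
    r=ang(fn,f,bk,O+uy*(yo-half),b); q=ang(fn,rf,rb,O-uy*.079,b); print(r,q)
    m=(r[0]+r[1])/2-(q[0]+q[1])/2   # bottom mid rel rim mid
    t=np.radians(t); xb=np.array([np.cos(t),np.sin(t)]);zb=np.array([-np.sin(t),np.cos(t)])
    print('bottom centre in bin frame x',round(m@xb*1000,1),'z above floor',round(m@zb*1000+42,1), 'xb',xb.round(3))
E
python3 -c "
from rel import *
rel('d13',(252.5,168.7),(269.7,155),.033)
rel('d12',(247.5,173),(265,160),.033)"
```

```text
(array([-0.0569,  0.1011]), array([-0.0048,  0.1359]), np.float64(0.0626), np.float64(33.8)) (array([-0.0628,  0.0767]), array([0.0078, 0.1172]), np.float64(0.0813), np.float64(29.9))
bottom centre in bin frame x 8.6 z above floor 62.1 xb [0.848 0.53 ]
(array([-0.0721,  0.0898]), array([-0.019 ,  0.1221]), np.float64(0.0622), np.float64(31.3)) (array([-0.0628,  0.0767]), array([0.0078, 0.1172]), np.float64(0.0813), np.float64(29.9))
bottom centre in bin frame x -10.5 z above floor 59.2 xb [0.848 0.53 ]
```

```bash
python3 -m inch '[-1,6,0,4,0,-1,-4,0,20,0,-1,-12.5,0,33.5,0,-1,-12.5,0,33.5,0,-1,-12.5,0,33.5,0]'; python3 -c "
from h import *
go(.5377,.088,.1936,92.5);snap('side','d14');crop('d14',200,90,320,200,6,'d14a');snap('scene','s14');crop('s14',230,140,350,250,6,'s14a')"
```

```text
clock: 11.9
eef_pos: [0.5507, 0.0883, 0.1637]
tool_rot: [-0.021, 1.0, -0.0, -0.001]
ft_force: [0.3, -0.5, -1.2]
grip_width: 0.065
cur [0.5507 0.0883 0.1637] yaw 92.45 shift mm [ 13.    0.2 -29.9] turn -0.008 t 11.9 F [ 0.3 -0.5 -1.2] w 0.065 tilt 0.11
```

View pics/d14a.png

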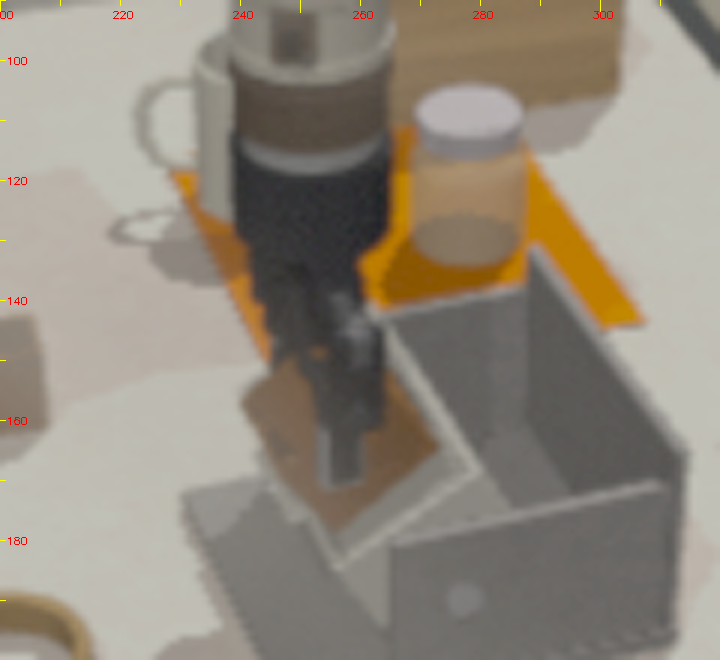

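View pics/s14a.png

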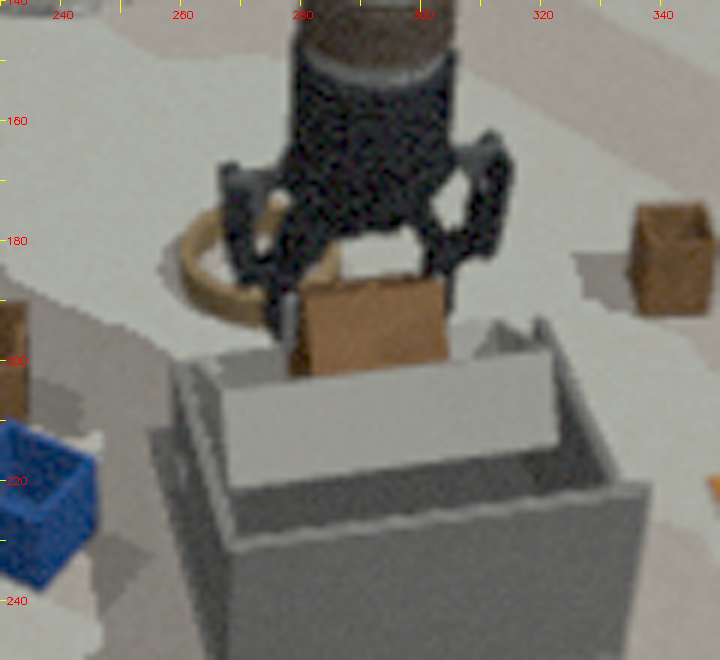

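```bash
python3 -c "
from rel import *
rel('d14',(255.5,178.5),(272.7,163.8),.033)"
```

```text
(array([-0.0483,  0.0637]), array([0.0046, 0.1029]), np.float64(0.0659), np.float64(36.6)) (array([-0.0628,  0.0767]), array([0.0078, 0.1172]), np.float64(0.0813), np.float64(29.9))
bottom centre in bin frame x -2.4 z above floor 27.4 xb [0.848 0.53 ]
```

```bash
python3 -m inch '[-1,-8,0,11,0,-1,-11.5,0,17,0,-1,-12,0,18,0,-1,-12,0,18,0]';python3 -m inch '[-1,-1.5,0,2.5,0,-1,-2.5,0,5,0,-1,-2.5,0,5,0]'; python3 -c "
from h import *
go(.5377,.088,.1936,92.5);snap('side','d15');crop('d15',200,90,320,200,6,'d15a')"
```

```text
clock: 12.4
eef_pos: [0.5632, 0.0889, 0.1461]
tool_rot: [-0.021, 1.0, -0.0, -0.0]
ft_force: [-0.3, 0.4, -1.2]
grip_width: 0.0647
clock: 12.7
eef_pos: [0.5644, 0.089, 0.1455]
tool_rot: [-0.021, 1.0, 0.0, -0.0]
ft_force: [-11.0, -1.2, 26.5]
grip_width: 0.0648
cur [0.5644 0.089  0.1455] yaw 92.45 shift mm [ 26.7   0.2 -48.1] turn -0.008 t 12.7 F [-11.   -1.2  26.5] w 0.0648 tilt 0.03
```

View pics/d15a.png

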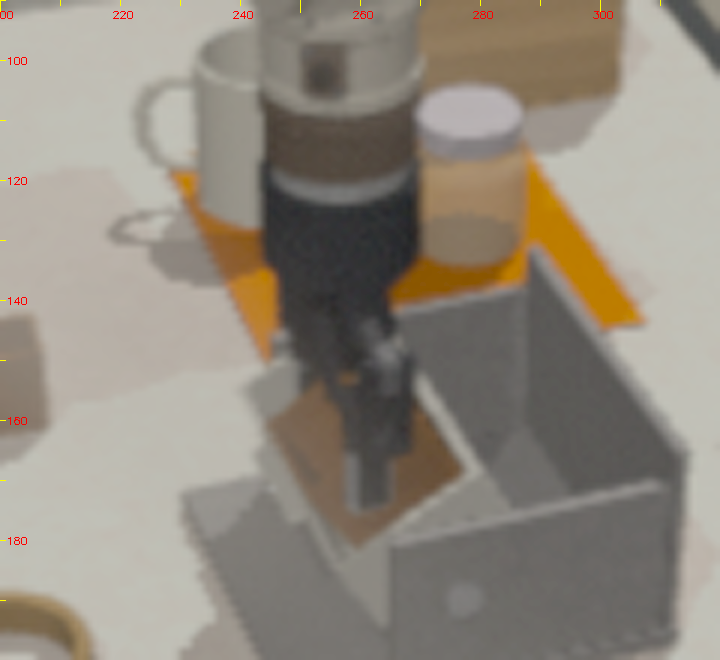

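```bash
python3 -m inch '[1,0,0,0,0,1,0,0,0,0,1,0,0,0,0,1,0,0,0,0,1,0,0,-30,0,1,0,0,-80,0,1,80,0,-100,0,1,80,0,-100,0]'; python3 -c "
from h import *
go(.5377,.088,.1936,92.5);snap('side','d16');crop('d16',200,90,320,200,6,'d16a');snap('wrist','w16');snap('scene','s16');crop('s16',230,140,350,250,6,'s16a')"
```

```text
clock: 13.55
eef_pos: [0.4856, 0.0857, 0.2432]
tool_rot: [-0.021, 1.0, 0.0, 0.002]
ft_force: [0.2, 0.9, -0.3]
grip_width: 0.0854
cur [0.4856 0.0857 0.2432] yaw 92.45 shift mm [-52.    0.   49.7] turn -0.009 t 13.55 F [ 0.2  0.9 -0.3] w 0.0854 tilt 0.18
```

View pics/d16a.png

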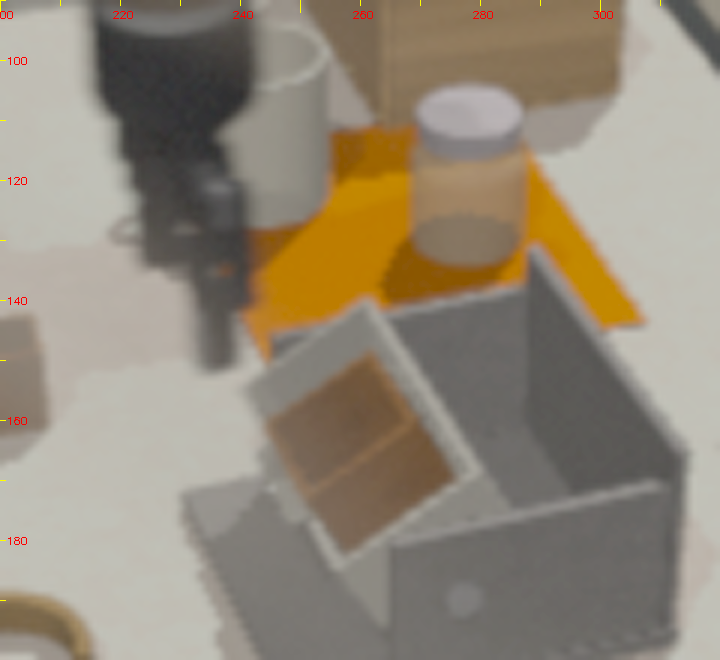

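View pics/s16a.png

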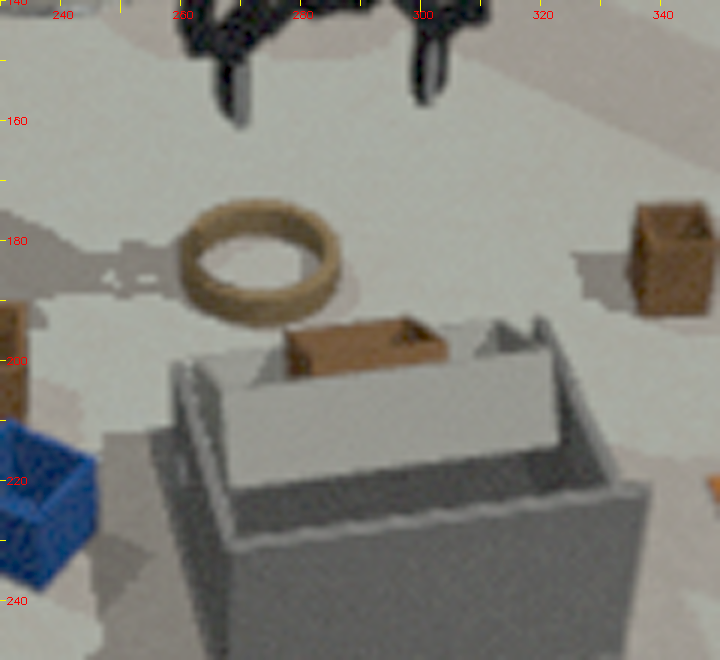

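View pics/w16.png

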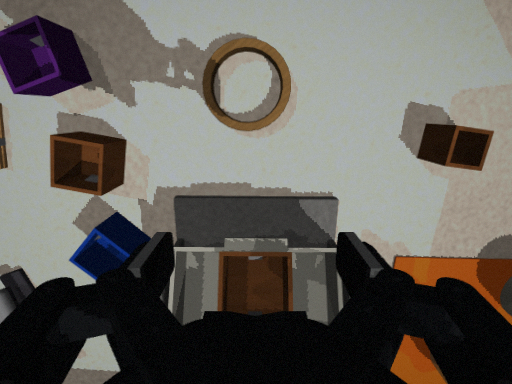

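```bash
python3 -c "
from h import *
crop('w16',30,100,190,290,4,'w16a')
print([onz('scene0',u,v,.05).round(3).tolist() for u,v in((222,219.5),(232.5,210.5),(246,217),(237,226.5))])
print([onz('scene0',u,v,.05).round(3).tolist() for u,v in((201.5,176),(215,171),(221,180.5),(206.5,184.5))])
go(.463,-.0925,.25,82.4)
"
```

```text
[[0.572, -0.11, 0.05], [0.539, -0.076, 0.05], [0.572, -0.04, 0.05], [0.607, -0.071, 0.05]]
[[0.358, -0.159, 0.05], [0.338, -0.113, 0.05], [0.392, -0.098, 0.05], [0.405, -0.145, 0.05]]
cur [0.4846 0.0856 0.2419] yaw 92.48 shift mm [  29.3 -177.    -8.1] turn 1.68 t 13.7 F [ 0.7 -0.  -0.6] w 0.0853 tilt 0.03
```

View pics/w16a.png

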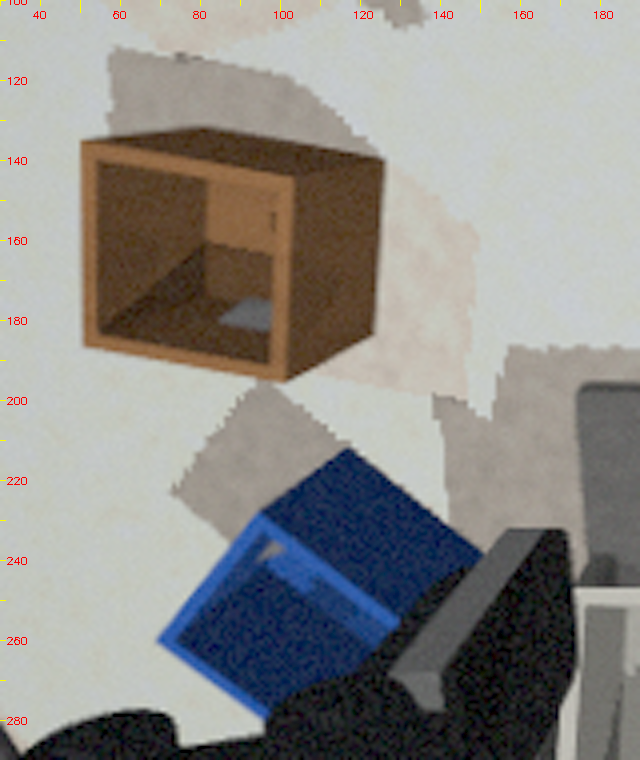

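```bash
python3 -c "
from h import *
b=np.radians(2.5)
for f,p in (('d4',(261.5,145)),('d4',(272,150.5)),('d4',(251.5,154.5))): print(ony(f,*p,[.5647,.088-.034,0],b)[0])
for f,p in (('d12',(249,166)),): print(ony(f,*p,[.53,.0875-.034,0],b)[0],.1886)
"
```

```text
[0.56951851 0.05421038 0.1768422 ]
[0.60071228 0.05557233 0.1511261 ]
[0.53994306 0.05291909 0.15217822]
[0.53210538 0.05359192 0.11398848] 0.1886
```

```bash
python3 -m inch '[1,29,-50,-5,0,1,29,-100,0,1,1,29,-150,20,1.68,1,29,-176,50,1.68,1,29,-176,80,1.68,1,29,-176,80,1.68]'; python3 -c "
from h import *
go(.463,-.0915,.103,82.4);snap('wrist','w17')"
```

```text
clock: 14.3
eef_pos: [0.462, -0.0924, 0.1569]
tool_rot: [0.068, 0.998, 0.001, -0.004]
ft_force: [-1.3, -0.3, -0.2]
grip_width: 0.085
cur [ 0.462  -0.0924  0.1569] yaw 82.21 shift mm [-1.4  1.  53.9] turn -0.032 t 14.3 F [-1.3 -0.3 -0.2] w 0.085 tilt 0.52
```

View pics/w17.png

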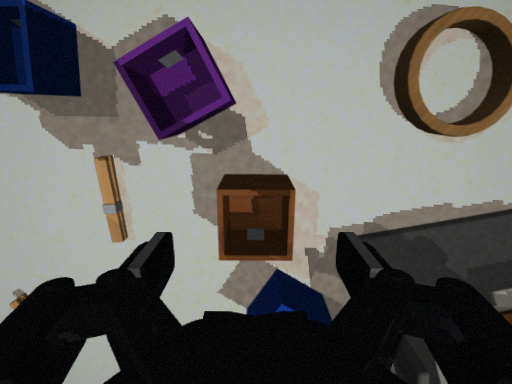

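```bash
python3 -m inch '[1,-1,0.5,30,0,1,-1,0.5,50,0,1,-1,0.5,54,0,1,-1,0.5,54,0,-1,-1,0.5,54,0,-1,-1,0.5,54,0,-1,-1,0.5,54,0,-1,-1,0.5,54,0]';python3 -m inch '[-1,0,0,0,0,-1,0,0,-30,0,-1,0,0,-80,0,-1,0,0,-130,0,-1,0,0,-150,0,-1,0,0,-150,0]'; python3 -c "
from h import *
go(.67,.0935,.25,92.5);snap('side','d18');crop('d18',190,120,310,240,5,'d18a')"
```

```text
clock: 15.15
eef_pos: [0.4667, -0.0913, 0.1091]
tool_rot: [0.066, 0.998, -0.0, 0.002]
ft_force: [-0.3, 0.9, 5.5]
grip_width: 0.0515
clock: 15.75
eef_pos: [0.4674, -0.0915, 0.2618]
tool_rot: [0.067, 0.998, -0.001, 0.005]
ft_force: [0.6, 0.4, -1.1]
grip_width: 0.0513
cur [ 0.4674 -0.0915  0.2618] yaw 82.37 shift mm [-176.1  210.3   13.3] turn -1.688 t 15.75 F [ 0.6  0.4 -1.1] w 0.0513 tilt 0.54
```

View pics/d18a.png

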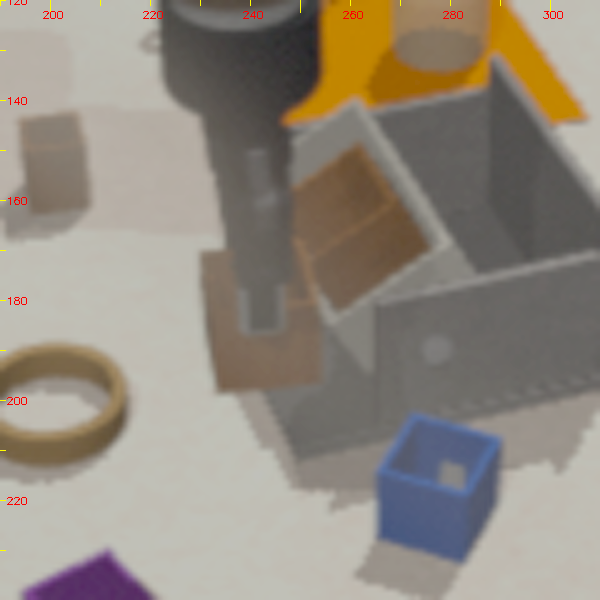

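```bash
python3 -m inch '[-1,-186,212.5,0,-1.69,-1,-186,212.5,0,-1.69,-1,-186,212.5,0,-1.69,-1,-186,212.5,0,-1.69,-1,-186,212.5,0,-1.69,-1,-186,212.5,0,-1.69,-1,-186,212.5,0,-1.69,-1,-186,212.5,0,-1.69]'; python3 -c "
from h import *
go(.68,.0945,.23,92.5)"
```

```text
clock: 16.6
eef_pos: [0.677, 0.0953, 0.2536]
tool_rot: [-0.023, 1.0, -0.001, -0.003]
ft_force: [0.2, -0.3, -0.2]
grip_width: 0.0509
cur [0.677  0.0953 0.2536] yaw 92.58 shift mm [-3.1 -0.9 23.6] turn 0.014 t 16.6 F [ 0.2 -0.3 -0.2] w 0.0509 tilt 0.35
```

```bash
python3 -m inch '[-1,-3,0,15,0,-1,-3,0,24,0,-1,-3,0,28,0,-1,-3,0,32,0]'; python3 -c "
from h import *
go(.68,.0945,.23,92.5);snap('side','d19');crop('d19',220,70,340,190,5,'d19a')"
```

```text
clock: 17.0
eef_pos: [0.6792, 0.0936, 0.229]
tool_rot: [-0.021, 1.0, -0.0, 0.0]
ft_force: [-13.2, -0.7, 28.2]
grip_width: 0.0509
cur [0.6792 0.0936 0.229 ] yaw 92.43 shift mm [-0.9  0.8 -1. ] turn -0.011 t 17.0 F [-13.2  -0.7  28.2] w 0.0509 tilt 0.02
```

View pics/d19a.png

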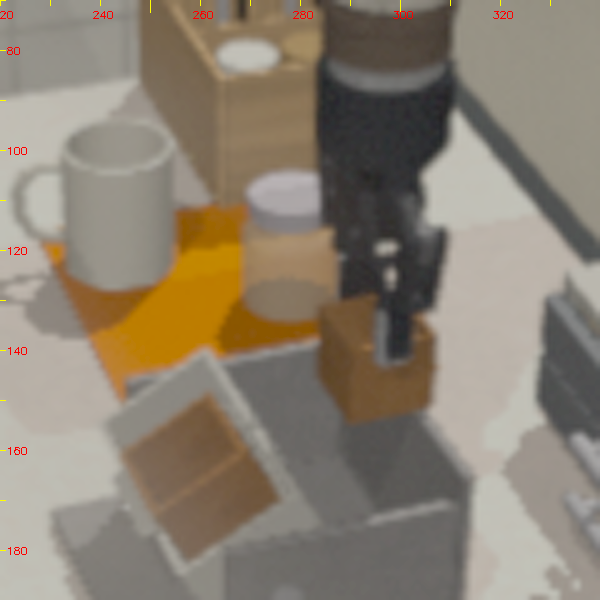

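```bash
python3 -m inch '[-1,3,0,2,0,-1,4,0,4,0,-1,6,0,5,0,-1,8,0,6,0,-1,8,0,6,0,-1,8,0,6,0]'; python3 -c "
from h import *
go(.68,.0945,.23,92.5);snap('side','d20');crop('d20',240,90,320,190,6,'d20a')"
```

```text
clock: 17.65
eef_pos: [0.6764, 0.0935, 0.2281]
tool_rot: [-0.021, 1.0, 0.0, 0.009]
ft_force: [0.1, -1.9, 21.1]
grip_width: 0.0508
cur [0.6764 0.0935 0.2281] yaw 92.41 shift mm [-3.7  0.8 -1.8] turn -0.014 t 17.65 F [ 0.1 -1.9 21.1] w 0.0508 tilt 1.0
```

View pics/d20a.png

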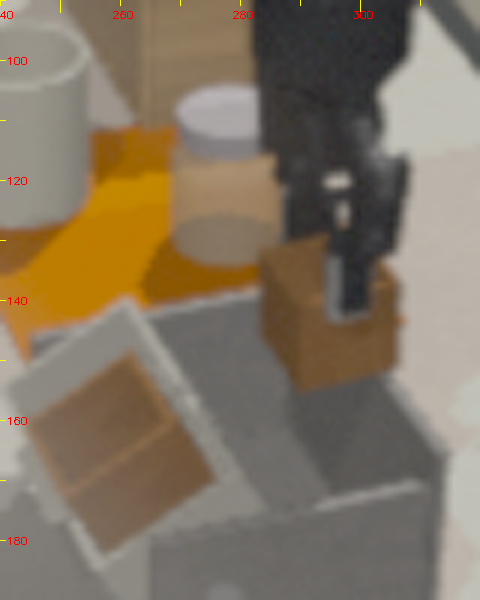

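```bash
python3 -m inch '[-1,0,0,3,0,-1,0,0,5,0,-1,0,0,7,0,-1,0,0,9,0,-1,0,0,9,0,-1,0,0,9,0]'; python3 -c "
from h import *
go(.68,.0945,.23,92.5);snap('side','d21');crop('d21',240,90,320,190,6,'d21a')"
```

```text
clock: 18.3
eef_pos: [0.6758, 0.0935, 0.2278]
tool_rot: [-0.021, 1.0, 0.001, 0.012]
ft_force: [-14.8, -2.7, 50.1]
grip_width: 0.0514
cur [0.6758 0.0935 0.2278] yaw 92.42 shift mm [-4.2  0.8 -2.1] turn -0.014 t 18.3 F [-14.8  -2.7  50.1] w 0.0514 tilt 1.35
```

View pics/d21a.png

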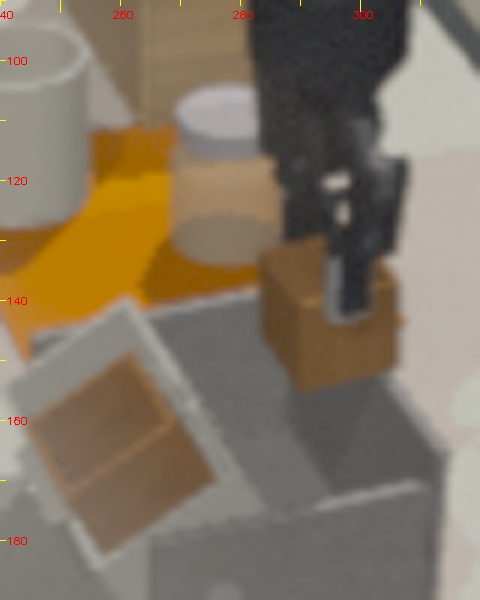

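```bash
python3 -m inch '[-1,0,0,-25,0,-1,3,0,-30,0,-1,3,0,-30,0]'; python3 -c "
from h import *
go(.672,.0945,.23,92.5)"
```

```text
clock: 18.65
eef_pos: [0.6695, 0.0939, 0.2409]
tool_rot: [-0.022, 1.0, 0.0, 0.001]
ft_force: [0.0, 0.2, -0.6]
grip_width: 0.0513
cur [0.6695 0.0939 0.2409] yaw 92.47 shift mm [-2.5  0.5 10.9] turn -0.005 t 18.65 F [ 0.   0.2 -0.6] w 0.0513 tilt 0.07
```

```bash
python3 -m inch '[-1,-23,0,-3,0,-1,-23,0,-3,0,-1,-23,0,12,0,-1,-23,0,20,0,-1,-18,0,25,0,-1,-12,0,27,0,-1,-6,0,28,0,-1,-2,0,29,0]'; python3 -c "
from h import *
go(.672,.0945,.23,92.5);snap('side','d22');crop('d22',240,90,320,190,6,'d22a')"
```

```text
clock: 19.45
eef_pos: [0.678, 0.0947, 0.2226]
tool_rot: [-0.022, 1.0, 0.001, 0.013]
ft_force: [1.7, -2.1, 26.1]
grip_width: 0.0515
cur [0.678  0.0947 0.2226] yaw 92.47 shift mm [ 5.8  0.1 -7.5] turn -0.005 t 19.45 F [ 1.7 -2.1 26.1] w 0.0515 tilt 1.48
```

View pics/d22a.png

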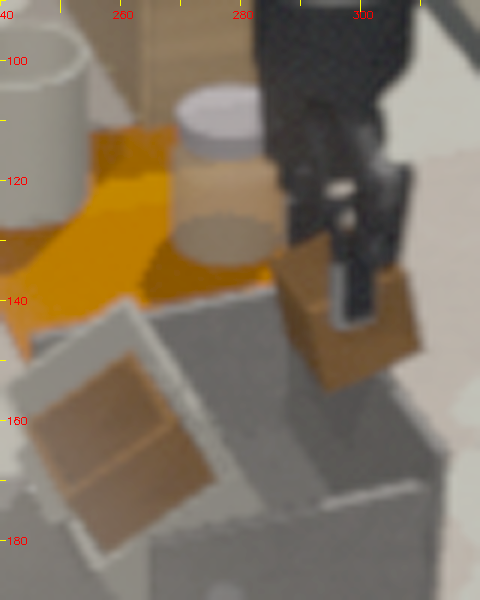

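```bash
python3 -m inch '[-1,2,0,3,0,-1,4,0,5,0,-1,6,0,7,0,-1,8,0,9,0,-1,10,0,10,0,-1,10,0,10,0]'; python3 -c "
from h import *
go(.672,.0945,.23,92.5);snap('side','d23');crop('d23',240,90,320,190,6,'d23a')"
```

```text
clock: 20.1
eef_pos: [0.6644, 0.0942, 0.2107]
tool_rot: [-0.022, 1.0, 0.001, 0.007]
ft_force: [-8.4, -1.3, 33.6]
grip_width: 0.0512
cur [0.6644 0.0942 0.2107] yaw 92.51 shift mm [ -7.9  -0.  -19.2] turn 0.001 t 20.1 F [-8.4 -1.3 33.6] w 0.0512 tilt 0.86
```

View pics/d23a.png

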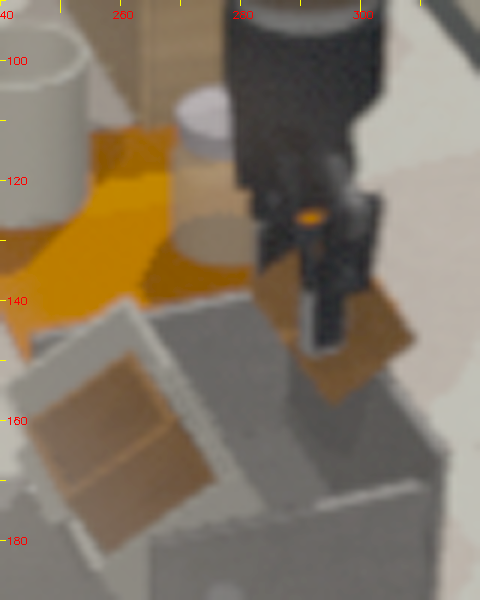

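```bash
python3 -c "
from rel import *
print(ang('d23',(296,157),(309,146.5),[.664,.0942-.0265,0],b))
crop('d23',270,120,320,170,12,'d23b')"
```

```text
(array([0.0153, 0.1034]), array([0.055 , 0.1309]), np.float64(0.0483), np.float64(34.7))
```

View pics/d23b.png

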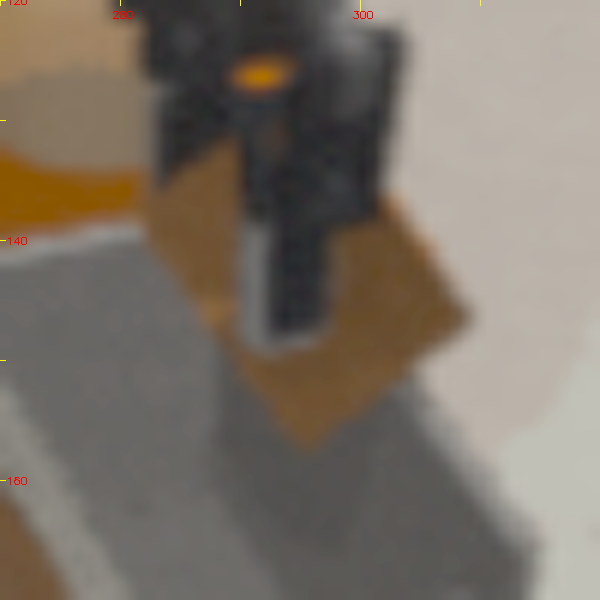

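```bash
python3 -c "
from h import *
go(.518,.087,.225,92.5)"
python3 -m inch '[-1,0,0,-40,0, -1,10,0,-52,0, -1,50,0,-52,0, -1,100,0,-52,0, -1,140,0,-50,0, -1,140,0,-20,0,-1,140,0,-20,0,-1,140,0,-20,0]'; python3 -c "
from h import *
go(.518,.087,.225,92.5);snap('side','d24');crop('d24',210,100,310,200,6,'d24a')"
```

```text
cur [0.6644 0.0942 0.2107] yaw 92.51 shift mm [146.3  -0.8 -16.5] turn 0.001 t 20.15 F [-7.7 -1.8 34.2] w 0.0514 tilt 0.85
clock: 20.95
eef_pos: [0.521, 0.0878, 0.2198]
tool_rot: [-0.022, 1.0, -0.0, -0.002]
ft_force: [0.2, -0.3, -1.5]
grip_width: 0.0514
cur [0.521  0.0878 0.2198] yaw 92.51 shift mm [ 3.  -0.7 -5.2] turn 0.002 t 20.95 F [ 0.2 -0.3 -1.5] w 0.0514 tilt 0.2
```

View pics/d24a.png

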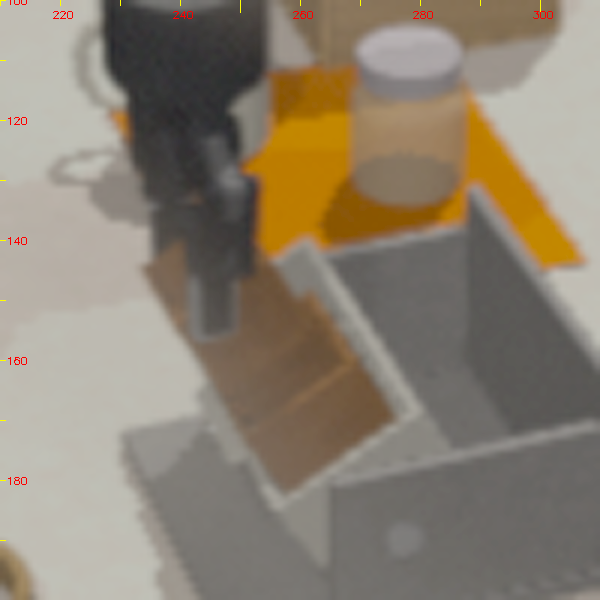

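```bash
python3 -c "
from h import *
im=cv2.imread('pics/d24.png')[135:190,228:288].astype(float); im=np.clip((im-40)*2.2,0,255).astype(np.uint8)
im=cv2.resize(im,None,fx=12,fy=12,interpolation=cv2.INTER_CUBIC)
for k in range(230,288,10): cv2.putText(im,str(k),((k-228)*12,10),0,.4,(0,0,255),1); cv2.line(im,((k-228)*12,12),((k-228)*12,18),(0,0,255),1)
for k in range(140,190,10): cv2.putText(im,str(k),(0,(k-135)*12),0,.4,(0,0,255),1); cv2.line(im,(26,(k-135)*12),(32,(k-135)*12),(0,0,255),1)
cv2.imwrite('pics/d24b.png',im)"
```

```text
(no output)
```

View pics/d24b.png

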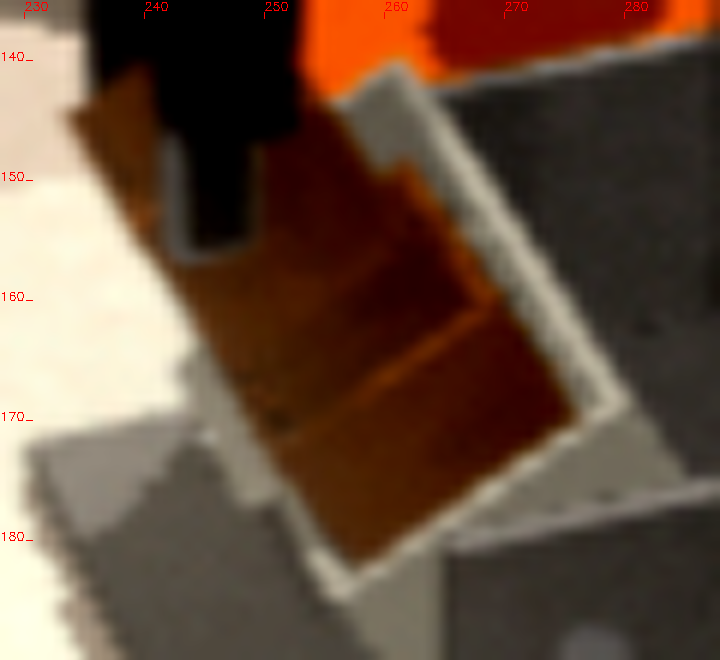

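```bash
python3 -c "
from rel import *
print(ang('d24',(251.5,172),(268.5,160),O-uy*.033,b))
print(ang('d16',(251.7,172),(268.7,160),O-uy*.033,b))
print((sensors.get_obs()['eef_pos']-O)@ux)
print(ang('d18',(223,197.5),(243.5,196),[.4674,-.0915-.0265,0],np.radians(-7.6)), 'expect z',.2618-.109,'x',-.029+.003)
snap('scene','s24');crop('s24',230,130,350,230,6,'s24a')
"
```

```text
(array([-0.0601,  0.0902]), array([-0.0084,  0.1195]), np.float64(0.0594), np.float64(29.5))
(array([-0.0595,  0.0901]), array([-0.0078,  0.1193]), np.float64(0.0594), np.float64(29.5))
-0.07586860243304566
(array([-0.0495,  0.1584]), array([0.0014, 0.1558]), np.float64(0.051), np.float64(-2.9)) expect z 0.1528 x -0.026000000000000002
```

View pics/s24a.png

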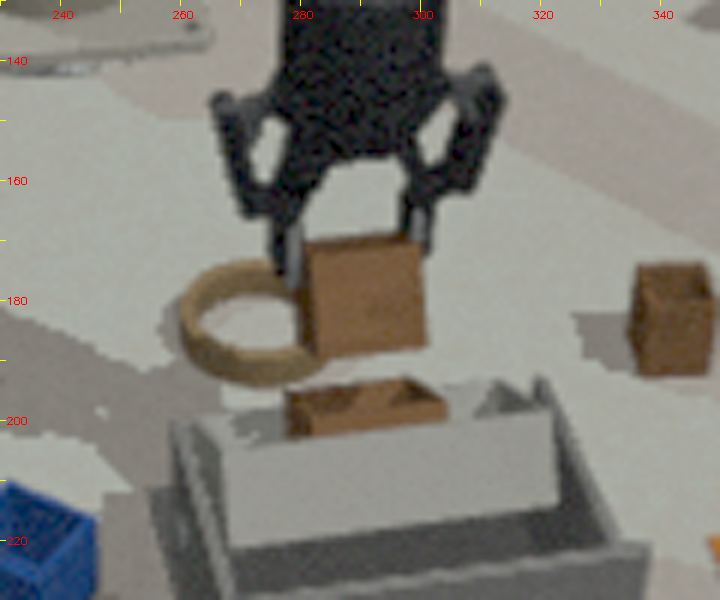

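```bash
python3 -c "
from rel import *
def yb(u,v,z): 
    P=onz('s24',u,v,z); return ((P-O)@ux).round(4),((P-O)@uy).round(4)
print('med back bottom',[yb(u,v,.145) for u,v in((282.5,189.5),(301,187))])
print('large back rim',[yb(u,v,.121) for u,v in((282,200),(304.5,197))])
print('tcp',(sensors.get_obs()['eef_pos']-O)@uy)
"
```

```text
med back bottom [(np.float64(-0.0222), np.float64(-0.0262)), (np.float64(-0.0228), np.float64(0.0275))]
large back rim [(np.float64(-0.0057), np.float64(-0.0307)), (np.float64(-0.0058), np.float64(0.0347))]
tcp 0.0008034773330545882
```

```bash
python3 -m inch '[-1,0,1,-30,0,-1,0,1,-30,0,-1,0,1,-30,0]'; python3 -c "
from h import *
go(.518,.087,.225,92.5);snap('side','d25');snap('scene','s25');crop('s25',260,130,340,215,8,'s25a')
im=cv2.imread('pics/d25.png')[120:180,225:295].astype(float); im=np.clip((im-40)*2.2,0,255).astype(np.uint8)
im=cv2.resize(im,None,fx=10,fy=10,interpolation=cv2.INTER_CUBIC)
for k in range(230,295,10): cv2.putText(im,str(k),((k-225)*10,10),0,.4,(0,0,255),1); cv2.line(im,((k-225)*10,12),((k-225)*10,18),(0,0,255),1)
for k in range(120,180,10): cv2.putText(im,str(k),(0,(k-120)*10),0,.4,(0,0,255),1); cv2.line(im,(26,(k-120)*10),(32,(k-120)*10),(0,0,255),1)
cv2.imwrite('pics/d25b.png',im)"
```

```text
clock: 21.35
eef_pos: [0.5234, 0.0891, 0.2524]
tool_rot: [-0.022, 1.0, 0.0, 0.002]
ft_force: [-0.3, 0.7, -0.9]
grip_width: 0.0511
cur [0.5234 0.0891 0.2524] yaw 92.51 shift mm [ 5.6 -1.9 27.3] turn 0.001 t 21.35 F [-0.3  0.7 -0.9] w 0.0511 tilt 0.19
```

View pics/d25b.png

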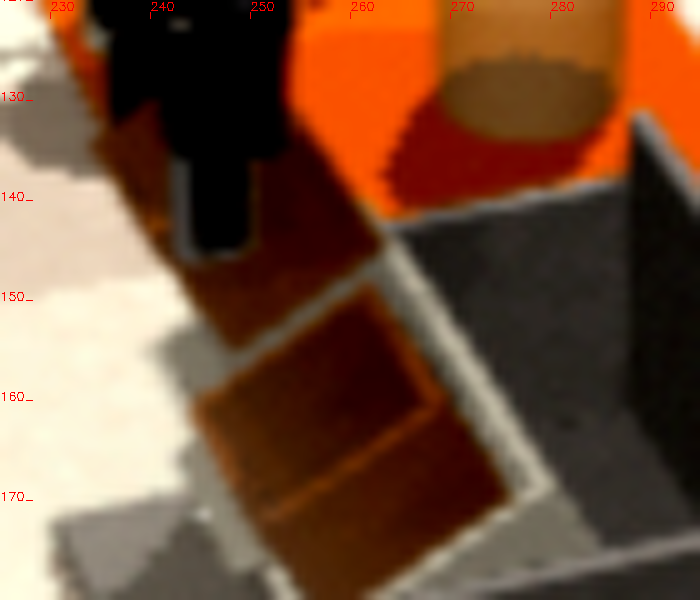

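View pics/s25a.png

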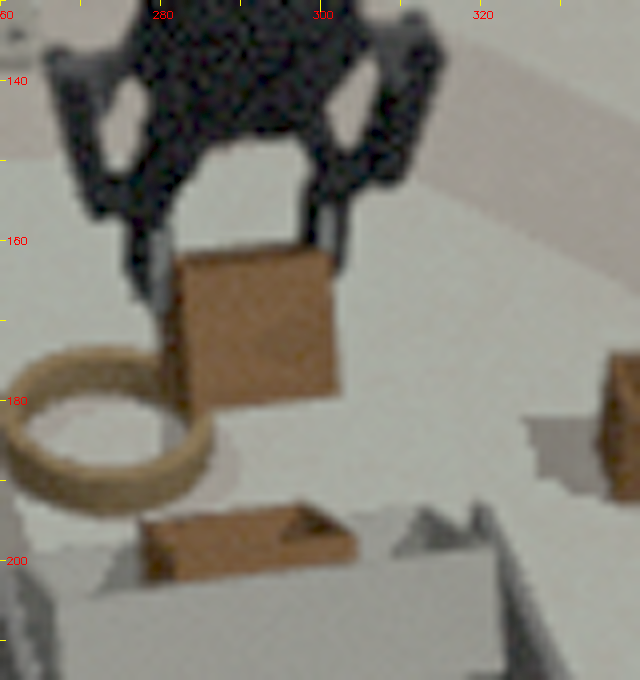

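```bash
cat > fit2.py <<'E'
from rel import *
from scipy.optimize import least_squares
def pts(p,s,l):
    # p: X,Y,Z of ref centre (bottom centre or rim centre), phi, dyaw ; l: (sx,sy,dz)
    out=[]
    bb=b+p[4]; ex=np.array([np.cos(bb),np.sin(bb),0]);ey=np.array([-np.sin(bb),np.cos(bb),0]);ez=np.array([0,0,1.])
    xb=np.cos(p[3])*ex+np.sin(p[3])*ez; zb=-np.sin(p[3])*ex+np.cos(p[3])*ez
    c=O+ux*p[0]+uy*p[1]+ez*p[2]
    return np.array([c+xb*sx*s/2+ey*sy*s/2+zb*dz for sx,sy,dz in l])
def fit(s,obs,p0=(-.04,0,.12,.56,0),wy=30):
    def res(p):
        r=[]
        for fn,sx,sy,dz,u,v in obs: r+=list(proj(fn,pts(p,s,[(sx,sy,dz)]))[0]-[u,v])
        return np.array(r+[(p[4])*wy])
    o=least_squares(res,p0); print(np.round(o.x[:3]*1000,1),np.degrees(o.x[3:]).round(1),'res',np.round(o.fun,1)); return o.x
def relbox(m,l):
    t=(m[3]+l[3])/2; d=m[:3]-l[:3]
    print('rel to rim centre: x_b',(d[0]*np.cos(t)+d[2]*np.sin(t))*1000,'y',d[1]*1000,'z_b',(-d[0]*np.sin(t)+d[2]*np.cos(t))*1000)
E
python3 - <<'E'
from fit2 import *
l=fit(.066,[('d25',-1,-1,0,252,172.5),('d25',1,-1,0,268.5,160.5),('d25',-1,1,0,244,160.5),('d25',1,1,0,261.5,148),('s25',-1,-1,0,278,195),('s25',-1,1,0,298.5,193),('s25',1,1,0,304.5,197.7)])
m=fit(.053,[('d25',-1,-1,0,248,155.3),('d25',1,-1,0,263.2,144.5),('s25',1,-1,0,284,181.5),('s25',1,1,0,302.3,179.5),('s25',1,-1,.05,282.3,162.5),('s25',1,1,.05,300.7,161)])
relbox(m,l); 
bn=fit(.082,[])if 0 else None
E
```

```text
[-33.7   1.9 102.8] [28.3 -0.3] res [-1.6  0.2  1.  -0.8 -0.7 -0.4  0.2 -0.5 -1.1  1.1  0.   0.3  0.1  0.3
 -0.2]
[-44.4   2.9 158.2] [33.8 -0.3] res [-0.1  0.  -0.5 -1.  -0.3  0.   0.  -0.2 -0.4  0.9 -0.1  0.3 -0.2]
rel to rim centre: x_b 19.502272320938477 y 1.0485591433216481 z_b 53.02188060549684
```

```bash
python3 -m inch '[-1,16.5,-1,10,0,-1,10,-1,20,0,-1,-5.5,-1,47,0,-1,-5.5,-1,47,0,-1,-5.5,-1,47,0]'
cat > v.py <<'E'
from h import *
import sys
n=sys.argv[1];x0,y0,x1,y1=map(int,sys.argv[2:6]) if len(sys.argv)>5 else (225,120,295,190)
snap('side','d'+n);snap('scene','s'+n);crop('s'+n,260,130,340,215,7,'s%sa'%n)
im=cv2.imread('pics/d%s.png'%n)[y0:y1,x0:x1].astype(float); im=np.clip((im-40)*2.2,0,255).astype(np.uint8)
im=cv2.resize(im,None,fx=8,fy=8,interpolation=cv2.INTER_CUBIC)
for k in range(x0//10*10+10,x1,10): cv2.putText(im,str(k),((k-x0)*8,10),0,.4,(0,0,255),1); cv2.line(im,((k-x0)*8,12),((k-x0)*8,18),(0,0,255),1)
for k in range(y0//10*10+10,y1,10): cv2.putText(im,str(k),(0,(k-y0)*8),0,.4,(0,0,255),1); cv2.line(im,(26,(k-y0)*8),(32,(k-y0)*8),(0,0,255),1)
cv2.imwrite('pics/d%sb.png'%n,im); go(.52,.087,.22,92.5)
E
python3 v.py 26
```

```text
clock: 21.95
eef_pos: [0.527, 0.0881, 0.2031]
tool_rot: [-0.022, 1.0, -0.0, -0.002]
ft_force: [0.0, 0.5, -0.7]
grip_width: 0.0516
cur [0.5276 0.0882 0.2047] yaw 92.51 shift mm [  7.7  -0.9 -15.3] turn 0.002 t 22.05 F [-0.6  0.4 -1.5] w 0.0512 tilt 0.0
```

View pics/d26b.png

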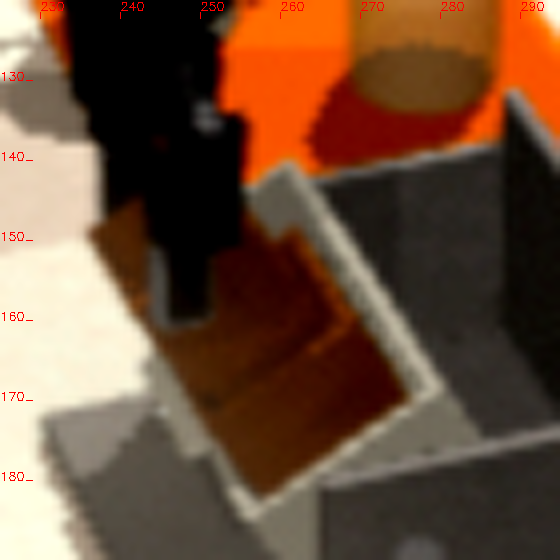

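View pics/s26a.png

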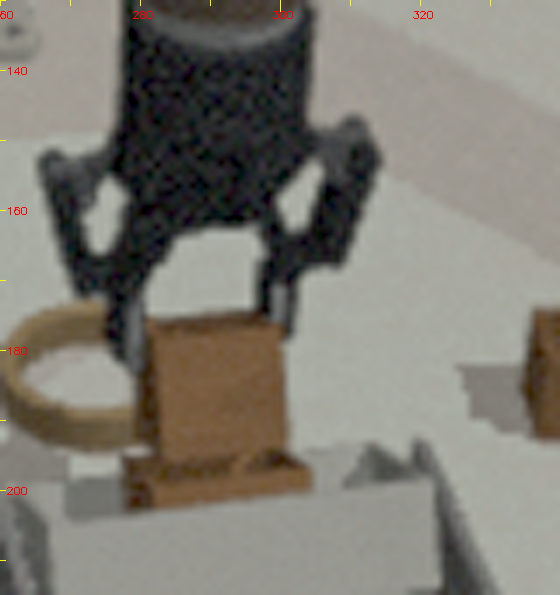

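```bash
python3 -m inch '[-1,-6,0.5,8,0,-1,-9,0.5,13,0,-1,-11,0.5,16.5,0,-1,-11,0.5,16.5,0]'; 
python3 v.py 27
```

```text
clock: 22.45
eef_pos: [0.5384, 0.0891, 0.1871]
tool_rot: [-0.022, 1.0, -0.0, -0.001]
ft_force: [-0.7, 0.6, -1.4]
grip_width: 0.0512
cur [0.5384 0.0892 0.1877] yaw 92.51 shift mm [ 18.5  -1.4 -32.3] turn 0.002 t 22.55 F [-0.3  0.  -1.6] w 0.0511 tilt 0.03
```

View pics/d27b.png

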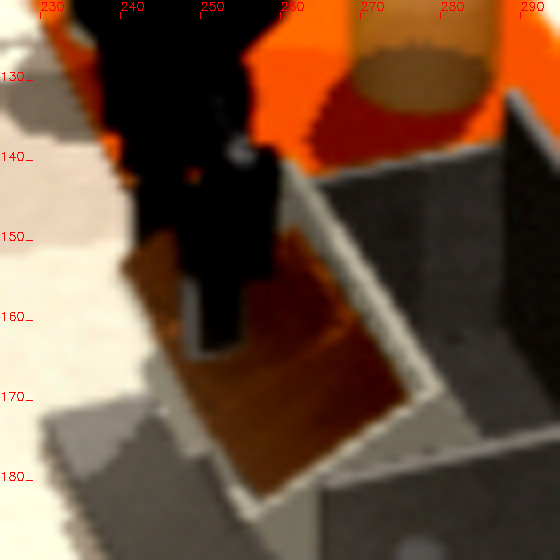

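View pics/s27a.png

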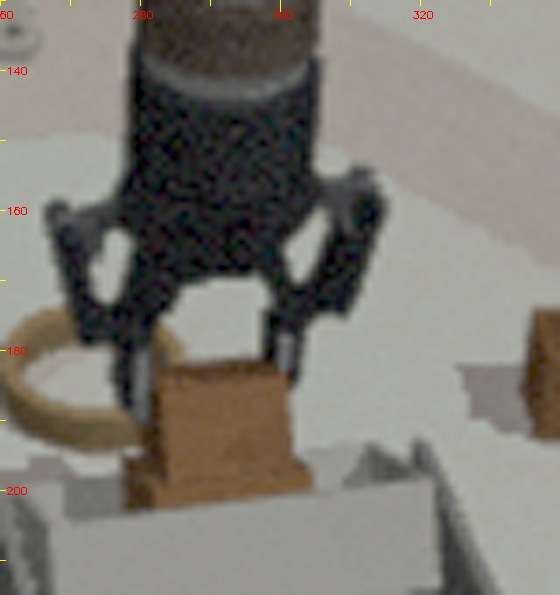

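```bash
python3 -m inch '[-1,-3.5,0,6,0,-1,-6,0,10,0,-1,-7,0,12,0,-1,-7,0,12,0]'; python3 -m inch '[-1,-1.5,0,3,0,-1,-3,0,5,0,-1,-3,0,5,0]'
python3 v.py 28
```

```text
clock: 22.95
eef_pos: [0.5454, 0.0895, 0.1752]
tool_rot: [-0.022, 1.0, -0.0, -0.0]
ft_force: [-0.4, 0.2, -1.4]
grip_width: 0.0508
clock: 23.25
eef_pos: [0.5482, 0.0896, 0.1713]
tool_rot: [-0.022, 1.0, 0.0, -0.0]
ft_force: [-1.4, 0.0, 1.9]
grip_width: 0.0512
cur [0.5482 0.0896 0.1712] yaw 92.52 shift mm [ 28.3  -1.4 -48.8] turn 0.003 t 23.35 F [-2.9  1.   3.1] w 0.0516 tilt 0.02
```

View pics/d28b.png

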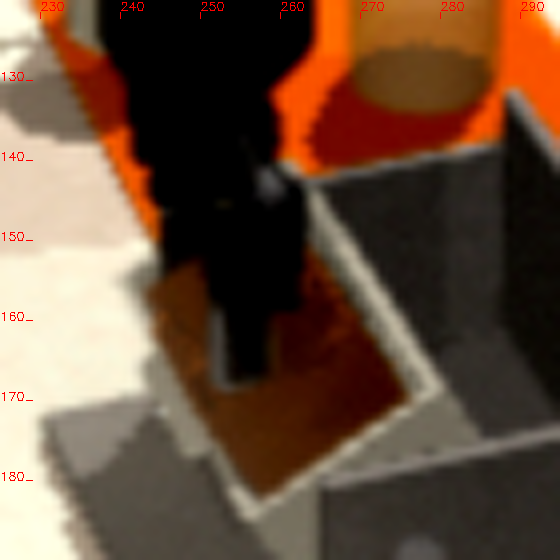

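View pics/s28a.png

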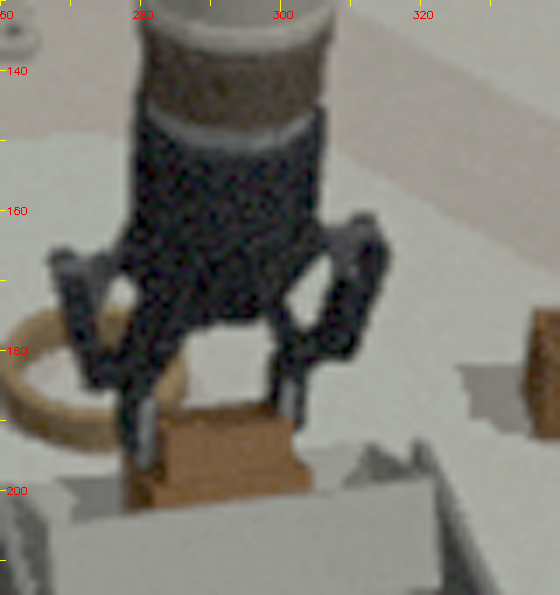

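```bash
python3 -m inch '[0.6,0,0,0,0,0.6,0,0,0,0,0.6,0,0,0,0,0.6,0,0,-30,0,0.03,0,0,-50,0,0.03,20,0,-50,0,0.03,20,0,-50,0]'
python3 v.py 29
```

```text
clock: 24.05
eef_pos: [0.5273, 0.0887, 0.2214]
tool_rot: [-0.022, 1.0, 0.0, -0.0]
ft_force: [0.0, 0.0, -1.0]
grip_width: 0.0435
cur [0.5285 0.0888 0.2208] yaw 92.52 shift mm [ 8.6 -1.4  0.8] turn 0.004 t 24.15 F [ 0.2 -0.8 -0.1] w 0.0442 tilt 0.02
```

View pics/d29b.png

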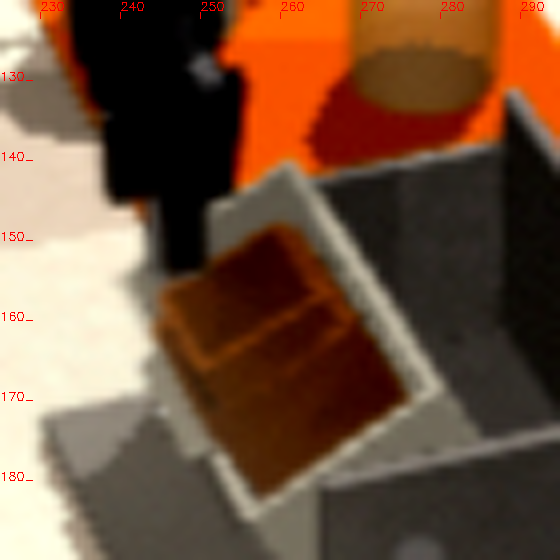

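View pics/s29a.png

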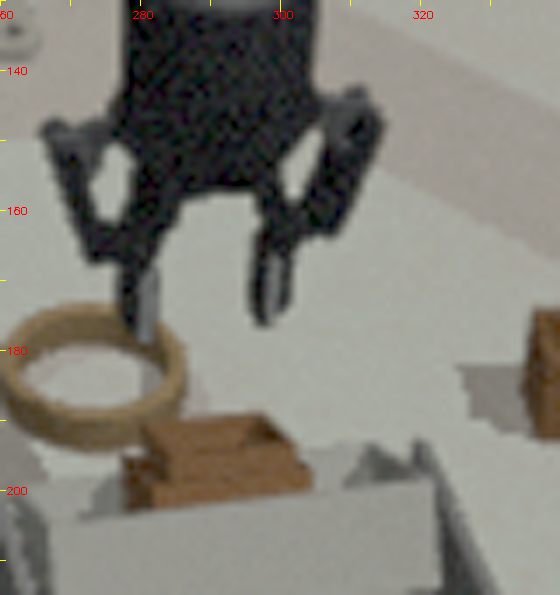

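Run:
```python
from fit2 import *
m=fit(.053,[('d29',-1,-1,0,250.5,166),('d29',1,-1,0,265.5,156.5),('d29',-1,1,0,244.8,157),('d29',1,1,0,258.5,148),('s29',-1,-1,0,280.5,190.5),('s29',-1,1,0,297.5,189),('s29',1,1,0,302,194.5)])
l=np.array([-.0337,.0019,.1028,np.radians(30),0]); relbox(m,l)
tcp=sensors.get_obs()['eef_pos']; print('tcp',(tcp-O)@ux,(tcp-O)@uy,tcp[2])
```

```text
[-37.7   3.5 114.5] [22.9  0.1] res [-0.9  0.2  0.2  0.4 -1.  -0.8  0.9 -0.9 -0.7  1.  -0.2  0.2  0.3 -0.
  0.1]
rel to rim centre: x_b 1.677896727803575 y 1.6259148123309748 z_b 12.288697947741415
tcp -0.06946061410627087 0.0013118309378490013 0.2207795264969161
```

```bash
python3 -m inch '[0.03,-10.5,1,15,0,0.03,-10.5,1,25,0,0.03,-10.5,1,25,0]'; python3 -m inch '[0.03,-3.6,0,6,0,0.03,-6,0,10,0,0.03,-7,0,12,0,0.03,-7,0,12,0]'
python3 v.py 30
```

```text
clock: 24.45
eef_pos: [0.5379, 0.09, 0.1934]
tool_rot: [-0.022, 1.0, -0.0, -0.002]
ft_force: [-0.5, 0.4, -0.4]
grip_width: 0.044
clock: 24.85
eef_pos: [0.546, 0.0905, 0.1838]
tool_rot: [-0.022, 1.0, -0.0, -0.0]
ft_force: [-0.4, -1.1, 0.0]
grip_width: 0.044
cur [0.5461 0.0906 0.184 ] yaw 92.51 shift mm [ 26.2  -2.4 -36. ] turn 0.002 t 24.95 F [ 0.2 -0.2  0.2] w 0.0436 tilt 0.03
```

View pics/d30b.png

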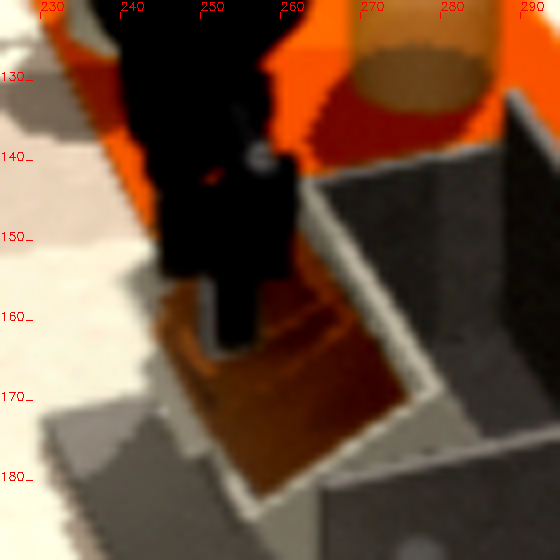

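View pics/s30a.png

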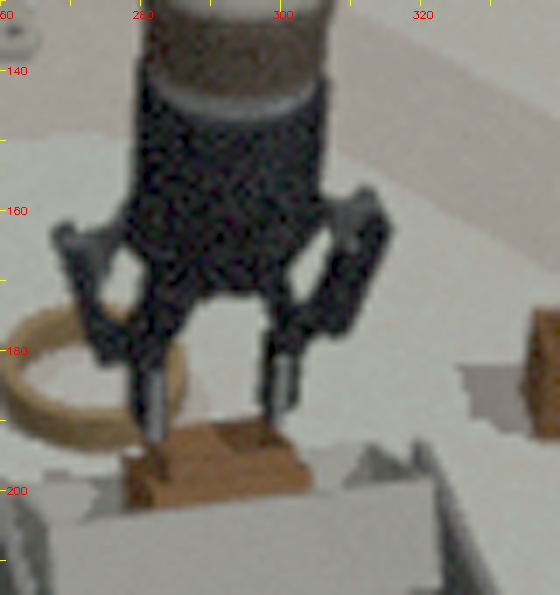

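```bash
python3 -m inch '[0.03,-1,0,2,0,0.03,-2,0,4,0,0.03,-3,0,6,0]'; python3 -m inch '[0.03,-1,0,2,0,0.03,-2,0,4,0,0.03,-2,0,4,0]'
```

```text
clock: 25.25
eef_pos: [0.548, 0.0907, 0.1777]
tool_rot: [-0.022, 1.0, 0.0, -0.001]
ft_force: [-8.4, -0.4, 6.4]
grip_width: 0.0444
clock: 25.55
eef_pos: [0.5474, 0.0907, 0.1756]
tool_rot: [-0.022, 1.0, 0.0, -0.003]
ft_force: [-16.3, 0.6, 19.5]
grip_width: 0.044
```

```bash
python3 -m inch '[0.03,-0.5,0,2,0,0.03,-1,0,4,0,0.03,-1,0,4,0,0.03,-1,0,4,0]'; python3 v.py 31
```

```text
clock: 25.95
eef_pos: [0.5475, 0.0908, 0.1751]
tool_rot: [-0.022, 1.0, 0.0, -0.003]
ft_force: [-24.6, -1.8, 40.3]
grip_width: 0.044
cur [0.5475 0.0908 0.1751] yaw 92.54 shift mm [ 27.9  -2.5 -44.8] turn 0.007 t 26.05 F [-25.5  -1.1  40.4] w 0.0441 tilt 0.33
```

View pics/d31b.png

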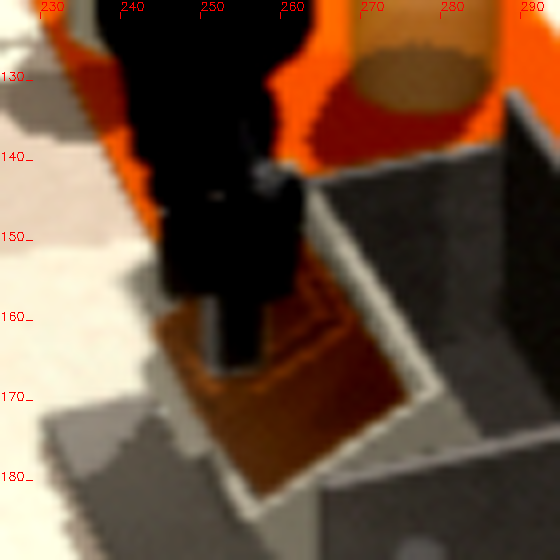

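View pics/s31a.png

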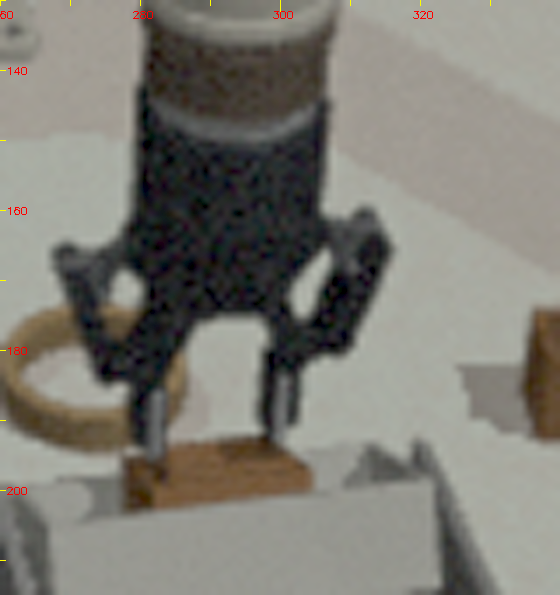

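```bash
python3 -m inch '[0.03,0,0,-30,0,0.03,10,0,-60,0,0.03,60,0,-90,0,0.03,80,0,-90,0,0.03,80,0,-90,0]'; python3 v.py 32
```

```text
clock: 26.55
eef_pos: [0.4699, 0.0872, 0.2611]
tool_rot: [-0.022, 1.0, 0.0, 0.001]
ft_force: [0.6, -0.0, -0.1]
grip_width: 0.0436
cur [0.4724 0.0874 0.2601] yaw 92.53 shift mm [-47.5  -2.5  40.2] turn 0.005 t 26.65 F [ 0.   0.3 -0.1] w 0.0439 tilt 0.11
```

View pics/d32b.png

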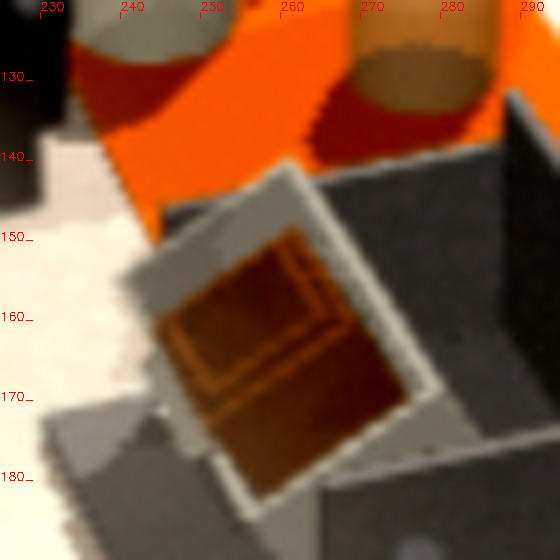

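View pics/s32a.png

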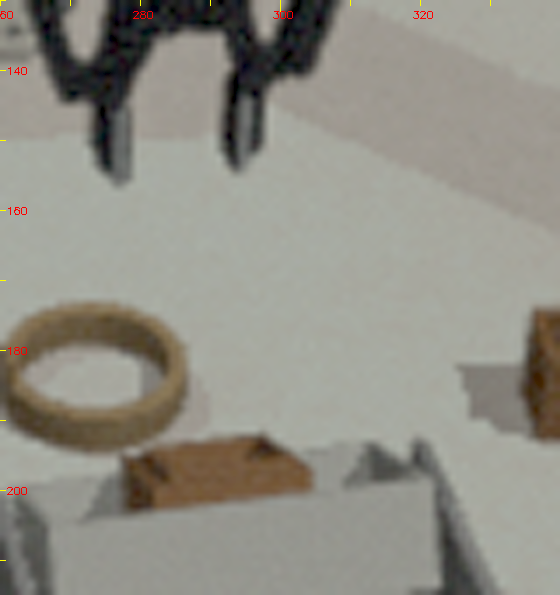

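```bash
python3 -c "
from h import *
im=cv2.imread('pics/d32.png')[140:188,238:284].astype(float); im=np.clip((im-30)*2.6,0,255).astype(np.uint8)
im=cv2.resize(im,None,fx=16,fy=12.,interpolation=cv2.INTER_CUBIC)if 0 else cv2.resize(im,None,fx=12,fy=12,interpolation=cv2.INTER_CUBIC)
for k in range(240,284,5): cv2.putText(im,str(k),((k-238)*12-10,10),0,.35,(0,255,255),1); cv2.line(im,((k-238)*12,12),((k-238)*12,18),(0,255,255),1)
for k in range(140,188,5): cv2.putText(im,str(k),(0,(k-140)*12+4),0,.35,(0,0,255),1); cv2.line(im,(26,(k-140)*12),(32,(k-140)*12),(0,0,255),1)
cv2.imwrite('pics/d32c.png',im)
im=cv2.imread('pics/s32.png')[185:210,270:315].astype(float); im=np.clip((im-20)*2.,0,255).astype(np.uint8)
im=cv2.resize(im,None,fx=14,fy=14,interpolation=cv2.INTER_CUBIC)
for k in range(270,315,5): cv2.putText(im,str(k),((k-270)*14-10,10),0,.35,(0,0,255),1); cv2.line(im,((k-270)*14,12),((k-270)*14,18),(0,0,255),1)
for k in range(185,210,5): cv2.putText(im,str(k),(0,(k-185)*14+4),0,.35,(0,0,255),1); cv2.line(im,(26,(k-185)*14),(32,(k-185)*14),(0,0,255),1)
cv2.imwrite('pics/s32c.png',im)"
```

```text
(no output)
```

View pics/d32c.png

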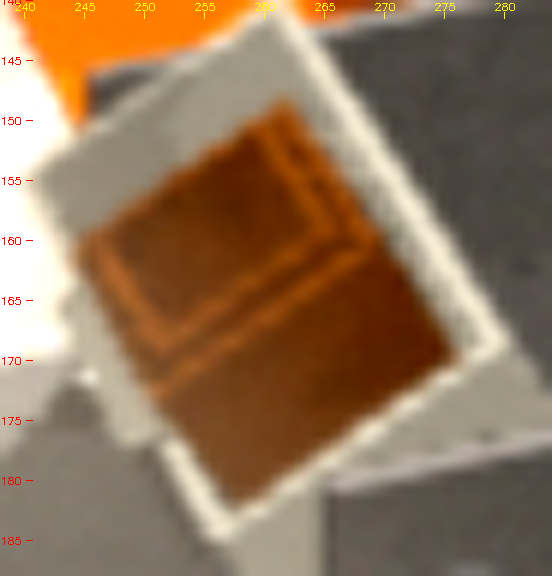

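View pics/s32c.png

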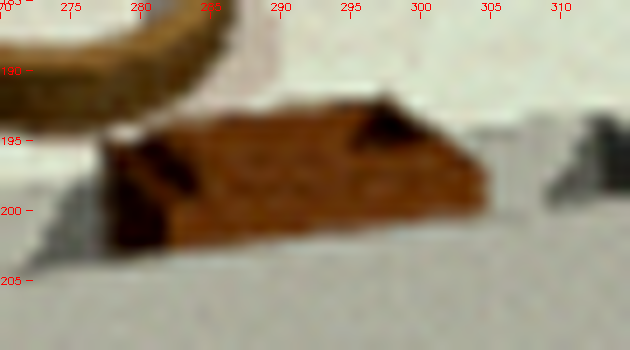

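Run:
```python
from fit2 import *
L=[('d32',-1,-1,0,251,172.7),('d32',1,-1,0,269.5,160),('d32',-1,1,0,244.3,160.3),('d32',1,1,0,262,148.3),('s32',-1,-1,0,277.7,195.5),('s32',1,1,0,304.5,197.5)]
M=[('d32',-1,-1,0,251.5,169.7),('d32',1,-1,0,266.5,159.3),('d32',-1,1,0,246,160),('d32',1,1,0,260.5,149.5),('s32',-1,1,0,297.5,191.8),('s32',-1,-1,0,280,193.5)]
l=fit(.066,L); m=fit(.053,M); relbox(m,l)
for off in (4,7,10):
    q=l.copy(); t=q[3]; q[0]-=np.sin(t)*off/1000; q[2]+=np.cos(t)*off/1000
    print(off,proj('d32',pts(q,.053,[(-1,-1,0),(1,-1,0),(-1,1,0),(1,1,0)])).round(1).tolist(),proj('s32',pts(q,.053,[(-1,1,0),(-1,-1,0)])).round(1).tolist())
```

```text
[-33.    1.5 102.8] [28.7 -0.6] res [-0.4  0.   0.1 -0.3 -0.7 -0.2 -0.  -0.8 -0.8  0.8 -0.   0.6 -0.3]
[-34.8   1.8 105.9] [25.1 -0.4] res [-0.6 -0.7  0.1 -0.  -0.8 -1.1 -0.  -0.1 -0.6  0.7 -0.6  1.2 -0.2]
rel to rim centre: x_b -0.17959004082581156 y 0.25287066669219094 z_b 3.606794395145479
4 [[251.1, 169.3], [266.4, 158.9], [245.4, 159.2], [260.3, 149.0]] [[296.9, 193.0], [279.4, 195.1]]
7 [[250.6, 168.7], [265.9, 158.2], [244.9, 158.6], [259.8, 148.4]] [[296.8, 192.0], [279.3, 194.1]]
10 [[250.1, 168.0], [265.4, 157.6], [244.4, 157.9], [259.3, 147.7]] [[296.7, 191.0], [279.2, 193.1]]
```

```bash
python3 -c "
from h import *
o=[]
for f in ('side0','d32'):
  im=cv2.imread('pics/%s.png'%f)[132:190,230:288].astype(float); im=np.clip((im-30)*1.8,0,255).astype(np.uint8)
  im=cv2.resize(im,None,fx=6.8,fy=10,interpolation=cv2.INTER_CUBIC)if 0 else cv2.resize(im,None,fx=6.8,fy=6.8,interpolation=cv2.INTER_CUBIC)
  for k in range(230,288,5): cv2.line(im,(int((k-230)*6.8),0),(int((k-230)*6.8),400),(0,255,255) if k%10==0 else (90,90,90),1)
  for k in range(135,190,5): cv2.line(im,(0,int((k-132)*6.8)),(400,int((k-132)*6.8)),(0,255,255) if k%10==0 else (90,90,90),1)
  o.append(im)
cv2.imwrite('pics/cmp.png',np.hstack(o))"
```

```text
(no output)
```

View pics/cmp.png

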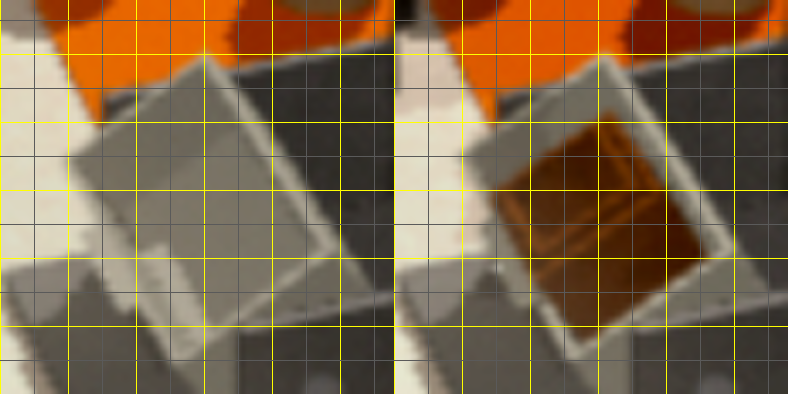

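```bash
python3 -c "
from h import *
go(.428,.2933,.19,82)"
python3 -m inch '[1,53,50,0,0,1,53,100,0,1,1,53,150,30,1.75,1,53,204,65,1.75,1,53,204,70,1.75,1,53,204,70,1.75,1,53,204,70,1.75]'; python3 -c "
from h import *
go(.43,.2933,.113,82);snap('wrist','w33');crop('w33',200,130,310,260,5,'w33a')"
```

```text
cur [0.4724 0.0874 0.2601] yaw 92.53 shift mm [ 35.4 207.7  70.1] turn 1.755 t 26.65 F [ 0.   0.3 -0.1] w 0.0439 tilt 0.11
clock: 27.35
eef_pos: [0.4102, 0.2893, 0.1881]
tool_rot: [0.069, 0.998, -0.001, -0.001]
ft_force: [0.1, 1.0, -0.0]
grip_width: 0.0858
cur [0.4102 0.2893 0.1881] yaw 82.11 shift mm [-19.2   6.8  75. ] turn 0.018 t 27.35 F [ 0.1  1.  -0. ] w 0.0858 tilt 0.17
```

View pics/w33a.png

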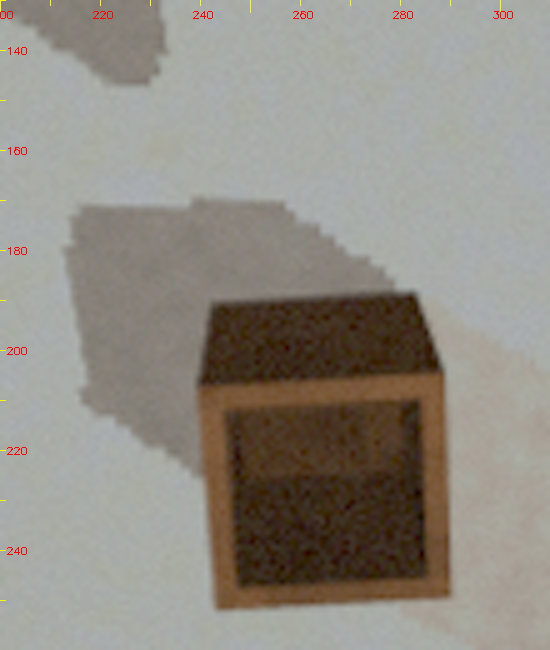

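Run:
```python
from h import *
l=[(239.5,207),(288,204),(290,249),(243,251.5)]
P=np.array([onz('w33',u,v,.05) for u,v in l]); c=P.mean(0);print(c.round(4))
for i in range(4):
    d=P[(i+1)%4]-P[i]; print(np.linalg.norm(d).round(4),np.degrees(np.arctan2(d[1],d[0])).round(1))
```

```text
[0.4356 0.2944 0.05  ]
0.039 85.9
0.0401 -3.5
0.0397 -94.5
0.0398 175.5
```

```bash
python3 -c "
from h import *
go(.4266,.295,.108,85.8)"
python3 -m inch '[1,-15.5,8,20,-0.6,1,-15.5,8,60,-0.6,1,-15.5,8,80,-0.6,1,-15.5,8,80,-0.6,1,-15.5,8,80,-0.6]'; python3 -c "
from h import *
go(.4266,.295,.108,85.8);snap('wrist','w34');snap('side','d34');crop('d34',160,90,260,190,6,'d34a')"
```

```text
cur [0.4106 0.2888 0.1891] yaw 82.03 shift mm [-15.    8.5  81. ] turn -0.629 t 27.4 F [0.3 0.5 0.4] w 0.0851 tilt 0.08
clock: 27.9
eef_pos: [0.4276, 0.2939, 0.1107]
tool_rot: [0.039, 0.999, 0.0, 0.0]
ft_force: [-0.4, 0.5, 0.2]
grip_width: 0.0851
cur [0.4276 0.2939 0.1107] yaw 85.51 shift mm [1.1 1.  2.7] turn -0.049 t 27.9 F [-0.4  0.5  0.2] w 0.0851 tilt 0.06
```

View pics/w34.png

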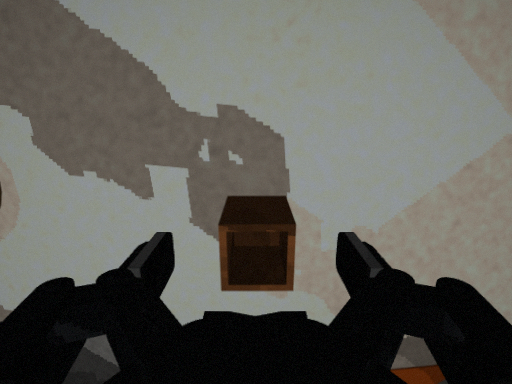

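View pics/d34a.png

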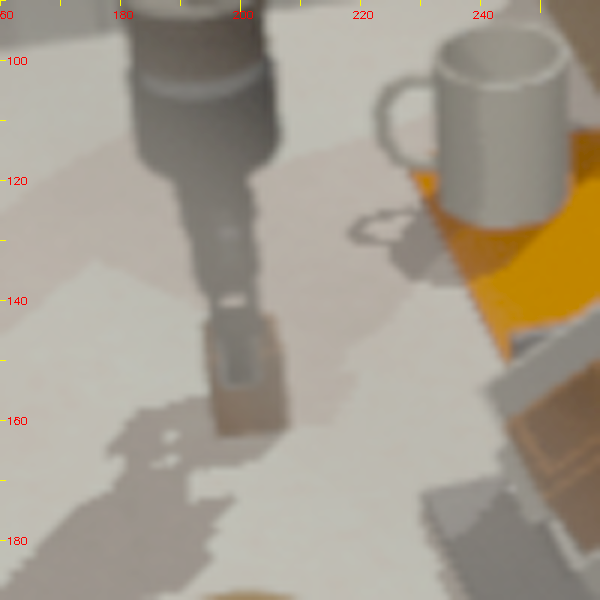

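```bash
python3 -m inch '[-1,0,0,0,0,-1,0,0,0,0,-1,0,0,0,0,-1,0,0,0,0,-1,0,0,0,0,-1,0,0,0,0]';python3 -m inch '[-1,0,0,-40,0,-1,0,0,-90,0,-1,0,0,-140,0,-1,0,0,-155,0,-1,0,0,-155,0]'; python3 -c "
from h import *
go(.69,.0955,.265,92.5);snap('side','d35');crop('d35',160,70,260,170,6,'d35a')"
```

```text
clock: 28.6
eef_pos: [0.4271, 0.2951, 0.1108]
tool_rot: [0.038, 0.999, 0.001, 0.001]
ft_force: [-2.0, -0.2, 6.9]
grip_width: 0.0382
clock: 29.1
eef_pos: [0.4278, 0.2954, 0.2679]
tool_rot: [0.038, 0.999, 0.002, 0.003]
ft_force: [0.3, 0.4, -0.8]
grip_width: 0.0384
cur [0.4278 0.2954 0.2679] yaw 85.63 shift mm [-276.7 -179.3    3.6] turn -1.146 t 29.1 F [ 0.3  0.4 -0.8] w 0.0384 tilt 0.38
```

View pics/d35a.png

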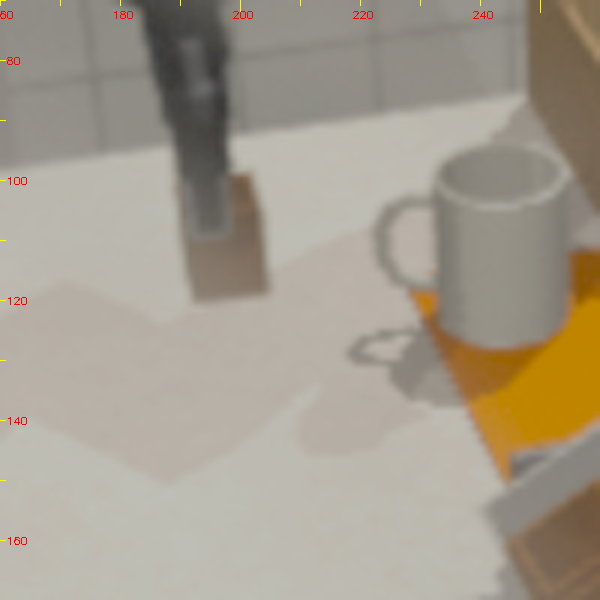

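```bash
python3 -m inch '[-1,-277,-179,0,-1.15,-1,-277,-179,0,-1.15,-1,-277,-179,0,-1.15,-1,-277,-179,0,-1.15,-1,-277,-179,0,-1.15,-1,-277,-179,0,-1.15,-1,-277,-179,0,-1.15,-1,-277,-179,0,-1.15]';  python3 -c "
from h import *
go(.69,.0955,.24,92.5)"
```

```text
clock: 29.95
eef_pos: [0.6906, 0.0909, 0.2591]
tool_rot: [-0.019, 1.0, -0.001, -0.003]
ft_force: [0.2, 0.4, -1.3]
grip_width: 0.0384
cur [0.6906 0.0909 0.2591] yaw 92.22 shift mm [ 0.3  4.6 19.1] turn -0.047 t 29.95 F [ 0.2  0.4 -1.3] w 0.0384 tilt 0.37
```

```bash
python3 -m inch '[-1,0,3,15,-0.05,-1,0,3,25,-0.05,-1,0,3,30,-0.05,-1,0,3,34,-0.05,-1,5,3,38,-0.05,-1,10,3,40,-0.05,-1,15,3,41,-0.05,-1,18,3,42,-0.05]'; python3 v.py 36 260 100 330 175
```

```text
clock: 30.75
eef_pos: [0.6754, 0.098, 0.2298]
tool_rot: [-0.025, 1.0, 0.001, 0.009]
ft_force: [6.3, -0.2, 13.5]
grip_width: 0.0385
cur [0.6751 0.098  0.2298] yaw 92.85 shift mm [155.6  -3.3   7.1] turn 0.059 t 30.85 F [ 5.   0.6 13.5] w 0.0385 tilt 1.01
```

View pics/d36b.png

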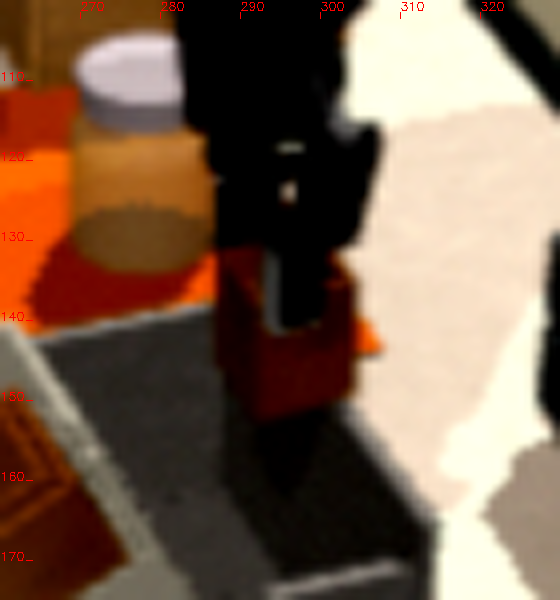

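```bash
python3 -m inch '[-1,-2,0,3,0,-1,-3,0,6,0,-1,-4,0,9,0,-1,-4,0,11,0,-1,-2,0,12,0,-1,2,0,13,0,-1,5,0,13,0]'; python3 v.py 37 260 100 330 175
```

```text
clock: 31.55
eef_pos: [0.6692, 0.0978, 0.2232]
tool_rot: [-0.025, 1.0, 0.001, 0.011]
ft_force: [-4.5, -0.4, 24.6]
grip_width: 0.0384
cur [0.6682 0.0978 0.222 ] yaw 92.87 shift mm [148.6  -3.4  -0.6] turn 0.061 t 31.65 F [-8.3 -0.9 35.6] w 0.0382 tilt 1.02
```

View pics/d37b.png

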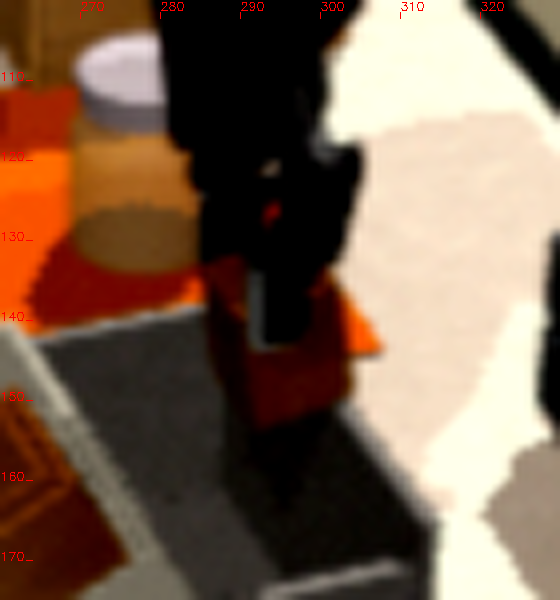

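```bash
python3 -m inch '[-1,0,0,-22,0,-1,-14,0,-22,0,-1,-14,0,-12,0,-1,-14,0,-2,0,-1,-14,0,4,0,-1,-11,0,8,0,-1,-7,0,11,0,-1,-4,0,13,0]'; python3 v.py 38 260 100 330 175
```

```text
clock: 32.45
eef_pos: [0.6752, 0.0978, 0.2171]
tool_rot: [-0.025, 1.0, 0.001, 0.016]
ft_force: [-8.2, -8.5, 50.2]
grip_width: 0.0383
cur [0.6744 0.0978 0.2157] yaw 92.83 shift mm [154.5  -3.2  -8.7] turn 0.055 t 32.55 F [-13.6  -2.8  57.5] w 0.0386 tilt 1.63
```

View pics/d38b.png

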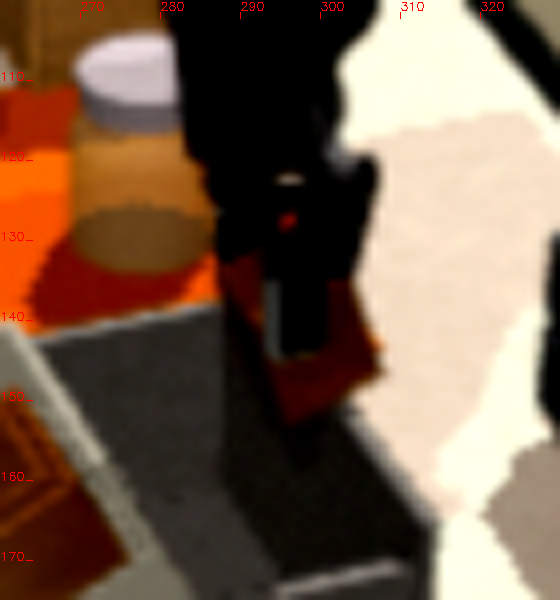

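```bash
python3 -m inch '[-1,3,0,0,0,-1,6,0,1,0,-1,8,0,2,0,-1,10,0,3,0,-1,10,0,3,0]'; python3 v.py 39 260 100 330 175
```

```text
clock: 33.05
eef_pos: [0.6626, 0.0974, 0.2044]
tool_rot: [-0.025, 1.0, 0.001, 0.008]
ft_force: [-7.9, -1.1, 35.2]
grip_width: 0.038
cur [0.6626 0.0974 0.2043] yaw 92.85 shift mm [142.7  -3.3 -18. ] turn 0.058 t 33.15 F [-8.6 -1.6 35.8] w 0.0383 tilt 0.95
```

View pics/d39b.png

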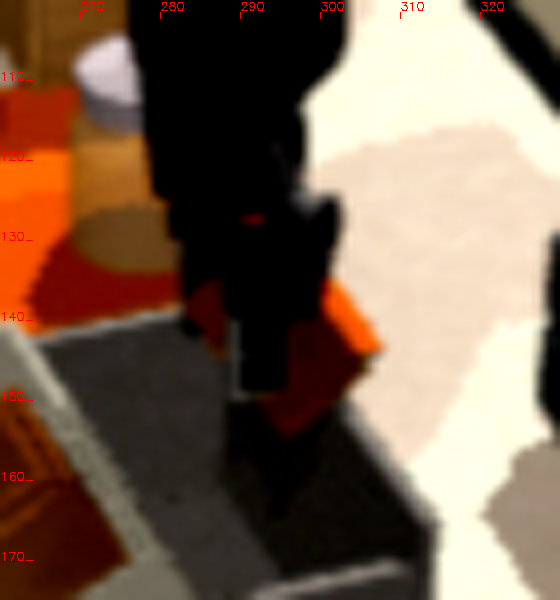

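Run:
```python
from fit2 import *
crop('s39',260,160,340,240,7,'s39z')
tcp=sensors.get_obs()['eef_pos'];print((tcp-O)@ux,(tcp-O)@uy,tcp[2])
print(ang('d39',(295.5,154.5),(306,145),[.6626,.0974-.020,0],b))
```

```text
0.06484507248411138 0.004060742108787577 0.20434222840060784
(array([0.0187, 0.1053]), array([0.0508, 0.1312]), np.float64(0.0412), np.float64(39.0))
```

View pics/s39z.png

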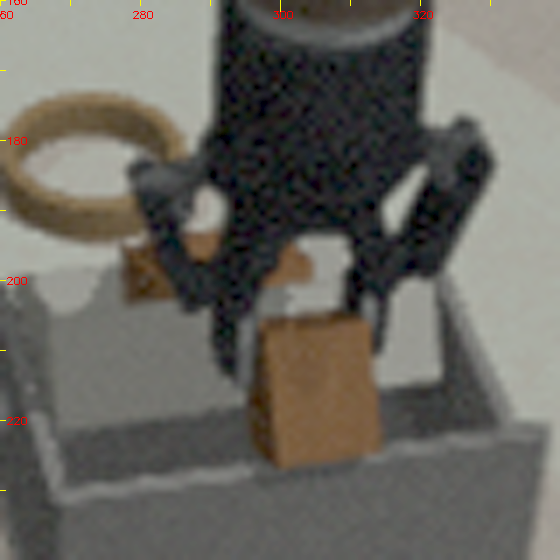

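```bash
python3 -c "
from h import *
go(.514,.0885,.225,92.2)"
python3 -m inch '[-1,0,0,-40,0,-1,10,0,-60,0,-1,50,0,-60,0,-1,100,0,-60,0.1,-1,145,-1.5,-58,0.1,-1,145,-1.5,-25,0.1,-1,145,-1.5,-25,0.1,-1,145,-1.5,-25,0.1]'; python3 v.py 40
```

```text
cur [0.6626 0.0974 0.2043] yaw 92.85 shift mm [148.5  -1.5 -23.1] turn 0.108 t 33.15 F [-8.6 -1.6 35.8] w 0.0383 tilt 0.95
clock: 33.95
eef_pos: [0.5144, 0.088, 0.2179]
tool_rot: [-0.02, 1.0, -0.0, -0.001]
ft_force: [0.0, -1.1, -0.0]
grip_width: 0.0384
cur [0.5162 0.0882 0.2192] yaw 92.22 shift mm [-3.7 -1.3 -0.7] turn -0.046 t 34.05 F [ 0.9 -0.  -0.2] w 0.038 tilt 0.05
```

View pics/d40b.png

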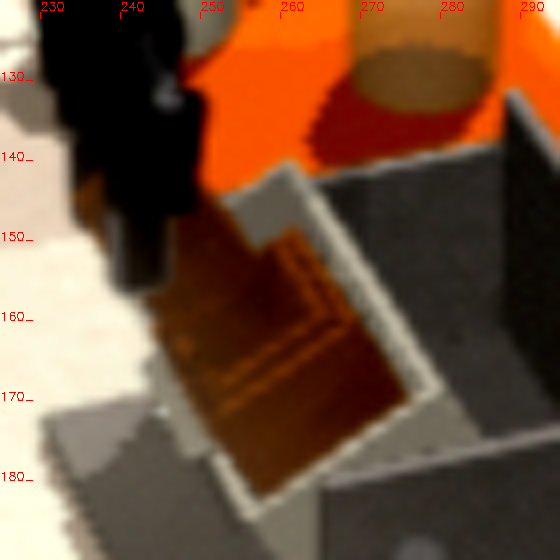

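View pics/s40a.png

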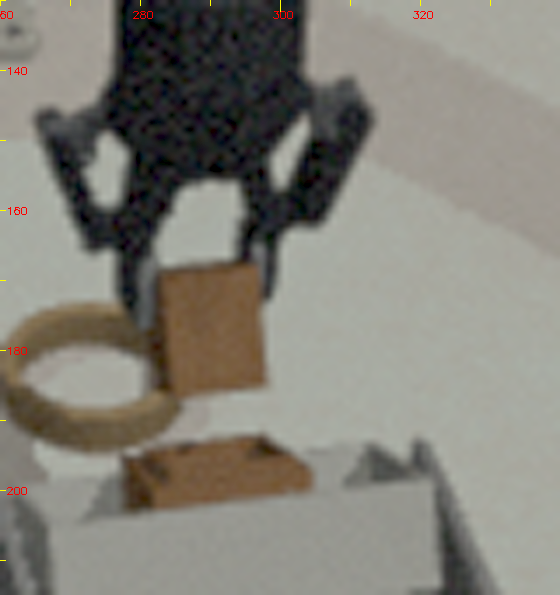

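```bash
python3 -m inch '[-1,0,1,-28,0,-1,0,1,-28,0,-1,0,1,-28,0]'; python3 v.py 41
```

```text
clock: 34.35
eef_pos: [0.5167, 0.0891, 0.2479]
tool_rot: [-0.019, 1.0, 0.0, 0.002]
ft_force: [-0.2, 0.2, -1.0]
grip_width: 0.0385
cur [0.5154 0.0889 0.2464] yaw 92.21 shift mm [-4.5 -2.1 26.4] turn -0.049 t 34.45 F [ 1.5 -0.2 -0.9] w 0.0386 tilt 0.02
```

View pics/d41b.png

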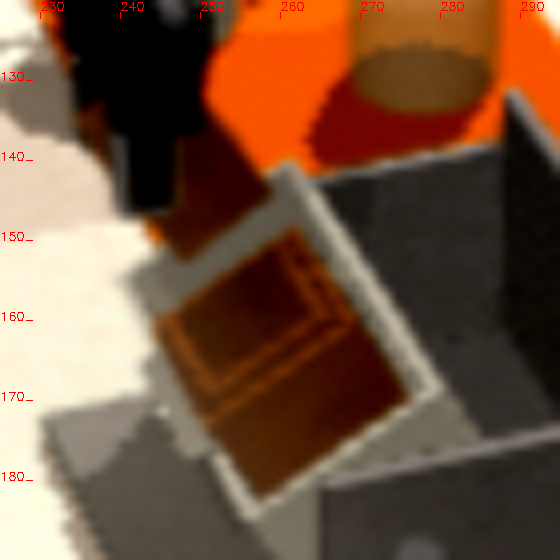

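View pics/s41a.png

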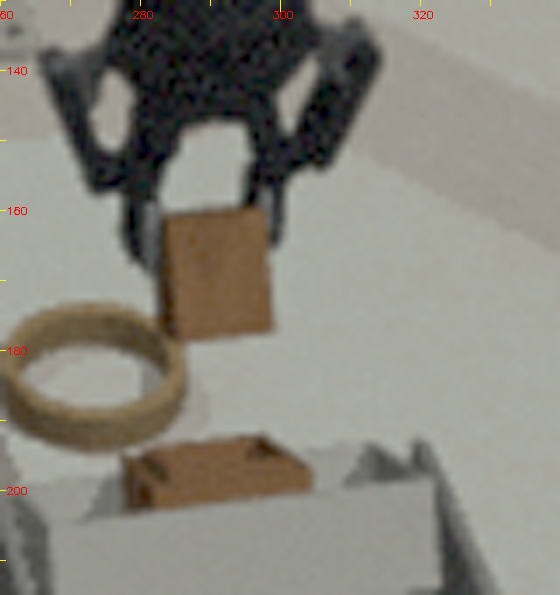

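Run:
```python
from fit2 import *
m=np.array([-.0348,.0018,.1059,np.radians(30),0])
s=fit(.040,[('d41',-1,-1,0,248,152.5),('d41',1,-1,0,258.5,144),('s41',1,-1,0,285.5,178.7),('s41',1,1,0,299,177.2),('s41',1,-1,.05,283.5,160.8),('s41',1,1,.05,297.8,159.5)])
relbox(s,m)
```

```text
[-48.8   3.6 160.1] [37.4 -0.3] res [-0.4  0.  -0.2 -0.9 -0.2  0.4  0.3  0.2 -0.2  0.3 -0.5  0.  -0.2]
rel to rim centre: x_b 18.45864501466659 y 1.7870337836230366 z_b 52.86555632829566
```

```bash
python3 -m inch '[-1,13,-1.5,8,0,-1,5,-1.5,20,0,-1,-10,-1.5,47,0,-1,-10,-1.5,47,0,-1,-10,-1.5,47,0]'; python3 v.py 42
```

```text
clock: 34.95
eef_pos: [0.5249, 0.0877, 0.1985]
tool_rot: [-0.019, 1.0, -0.0, -0.002]
ft_force: [0.1, 0.4, 0.4]
grip_width: 0.0385
cur [0.5254 0.0878 0.2001] yaw 92.21 shift mm [  5.4  -0.6 -19.9] turn -0.048 t 35.05 F [-0.1 -0.  -0.9] w 0.0382 tilt 0.0
```

View pics/d42b.png

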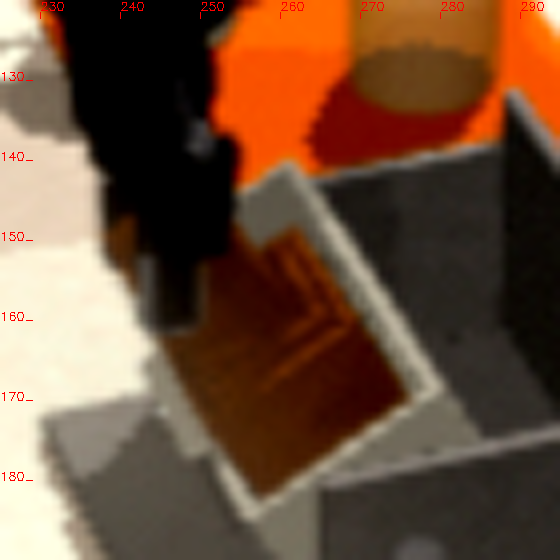

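View pics/s42a.png

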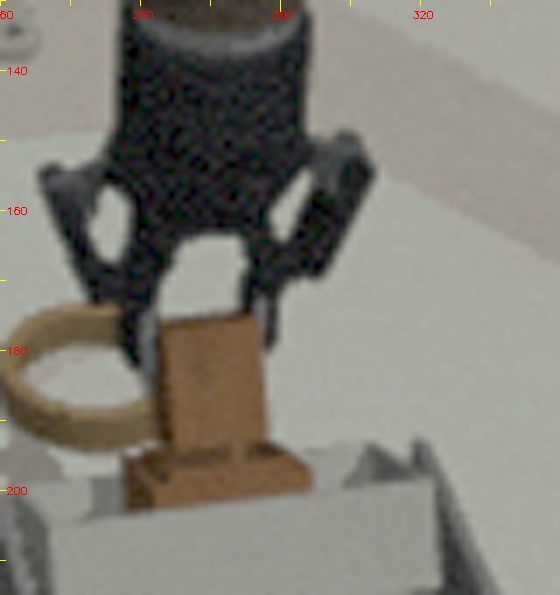

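```bash
python3 -m inch '[-1,-3,0,5,0,-1,-6,0,10,0,-1,-8,0,13,0,-1,-8,0,13,0]';python3 -m inch '[-1,-2,0,4,0,-1,-4,0,7,0,-1,-4,0,7,0]'; python3 v.py 43
```

```text
clock: 35.45
eef_pos: [0.5332, 0.0881, 0.1863]
tool_rot: [-0.019, 1.0, -0.0, -0.0]
ft_force: [-0.4, -0.2, -0.9]
grip_width: 0.0383
clock: 35.75
eef_pos: [0.5372, 0.0882, 0.1793]
tool_rot: [-0.019, 1.0, -0.0, -0.0]
ft_force: [0.6, 0.9, 0.3]
grip_width: 0.0382
cur [0.5372 0.0883 0.1797] yaw 92.21 shift mm [ 17.2  -0.6 -40.3] turn -0.048 t 35.85 F [ 0.2  0.6 -0.2] w 0.038 tilt 0.02
```

View pics/d43b.png

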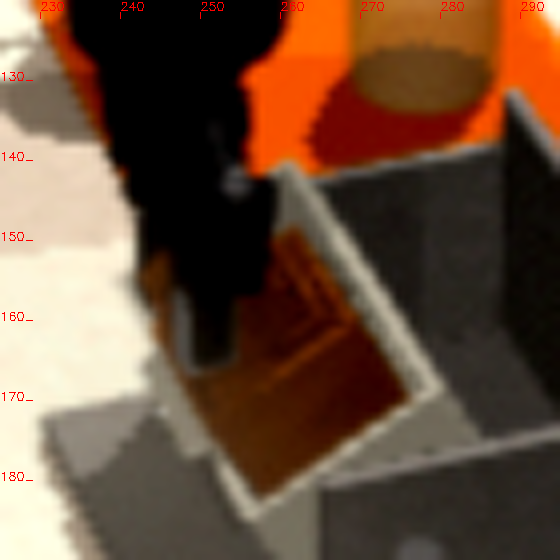

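View pics/s43a.png

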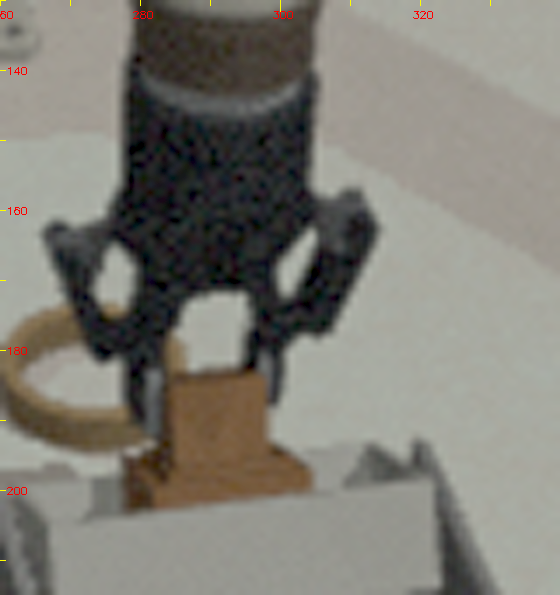

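```bash
python3 -m inch '[-1,-1.5,0,2.5,0,-1,-3,0,5,0,-1,-3,0,5,0]';python3 -m inch '[-1,-1.5,0,2.5,0,-1,-3,0,5,0,-1,-3,0,5,0]'; python3 v.py 44
```

```text
clock: 36.15
eef_pos: [0.5402, 0.0883, 0.1744]
tool_rot: [-0.019, 1.0, -0.0, -0.0]
ft_force: [-0.1, 1.1, -0.1]
grip_width: 0.0384
clock: 36.45
eef_pos: [0.5415, 0.0884, 0.1731]
tool_rot: [-0.019, 1.0, 0.0, -0.001]
ft_force: [-12.3, -1.2, 22.7]
grip_width: 0.0381
cur [0.5414 0.0884 0.1731] yaw 92.21 shift mm [ 21.5  -0.6 -46.9] turn -0.048 t 36.55 F [-12.9  -0.3  22.3] w 0.0386 tilt 0.1
```

View pics/d44b.png

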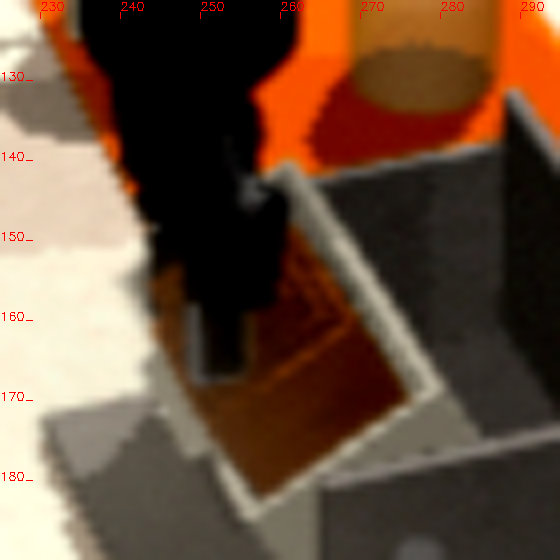

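View pics/s44a.png

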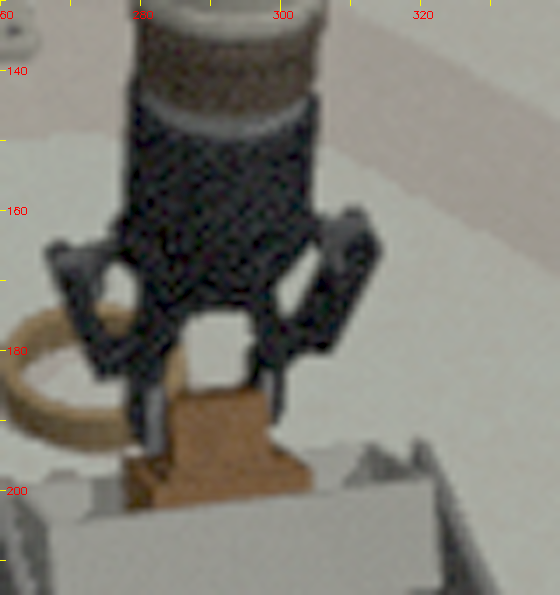

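```bash
python3 -m inch '[0.4,0,0,-1,0,0.4,0,0,-2,0,0.4,0,0,-2,0,0.4,0,0,-2,0,0.4,0,0,-30,0,-0.25,20,0,-60,0,-0.25,30,0,-60,0,-0.25,30,0,-60,0]'; python3 v.py 45
```

```text
clock: 37.35
eef_pos: [0.5125, 0.0873, 0.2301]
tool_rot: [-0.019, 1.0, 0.0, 0.0]
ft_force: [0.4, -0.1, 0.3]
grip_width: 0.032
cur [0.513  0.0873 0.2289] yaw 92.22 shift mm [-7.  -0.5  8.9] turn -0.047 t 37.45 F [-1.   0.  -0.3] w 0.0321 tilt 0.06
```

View pics/d45b.png

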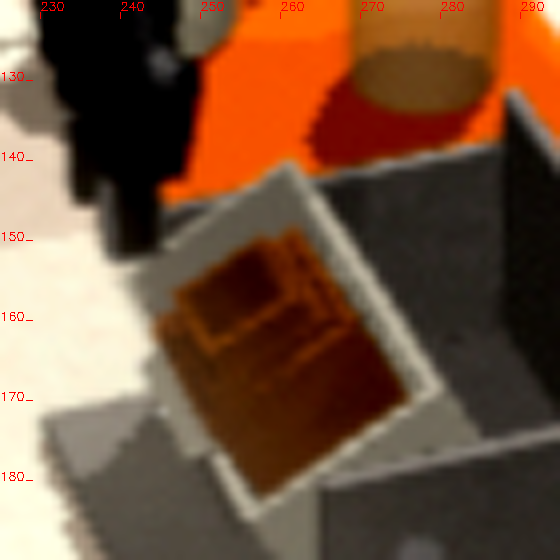

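View pics/s45a.png

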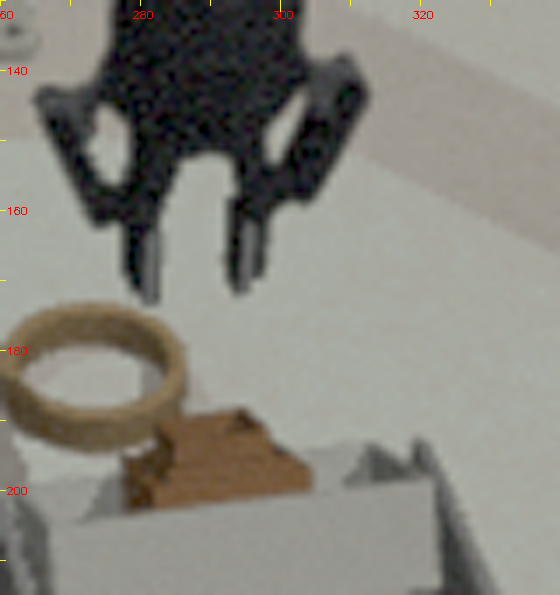

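Run:
```python
from fit2 import *
m=np.array([-.0348,.0018,.1059,np.radians(30),0])
s=fit(.040,[('d45',-1,-1,0,251,164),('d45',1,-1,0,261.5,157.5),('d45',1,1,0,257,150),('d45',-1,1,0,246.5,157),('s45',-1,-1,0,282.5,190.5),('s45',-1,1,0,294.5,188.7),('s45',1,1,0,298.5,193)])
relbox(s,m)
tcp=sensors.get_obs()['eef_pos'];print((tcp-O)@ux,(tcp-O)@uy,tcp[2])
```

```text
[-40.8   1.5 115.7] [23.   0.1] res [-1.   0.1  0.6 -0.4  0.4 -0.4 -0.9 -0.4 -1.   0.5  0.3  0.5 -0.   0.2
  0.1]
rel to rim centre: x_b -1.0415926513157454 y -0.30356946512381017 z_b 11.436699465872199
-0.08508068771560105 0.00048221499700416663 0.22891874591746497
```

```bash
python3 -m inch '[-0.25,-15,1,15,0,-0.25,-25,1,33,0,-0.25,-25,1,33,0,-0.25,-25,1,33,0]'; python3 -m inch '[-0.25,-2,0,3,0,-0.25,-4,0,7,0,-0.25,-5,0,9,0,-0.25,-5,0,9,0]'; python3 v.py 46
```

```text
clock: 37.85
eef_pos: [0.5376, 0.0891, 0.1954]
tool_rot: [-0.019, 1.0, -0.0, -0.002]
ft_force: [0.1, 0.2, -0.2]
grip_width: 0.0322
clock: 38.25
eef_pos: [0.5429, 0.0896, 0.188]
tool_rot: [-0.019, 1.0, 0.0, -0.0]
ft_force: [-1.0, 0.1, 1.6]
grip_width: 0.0322
cur [0.543  0.0896 0.1881] yaw 92.22 shift mm [ 23.1  -1.7 -31.9] turn -0.046 t 38.35 F [-1.3  1.5  1.7] w 0.032 tilt 0.01
```

View pics/d46b.png

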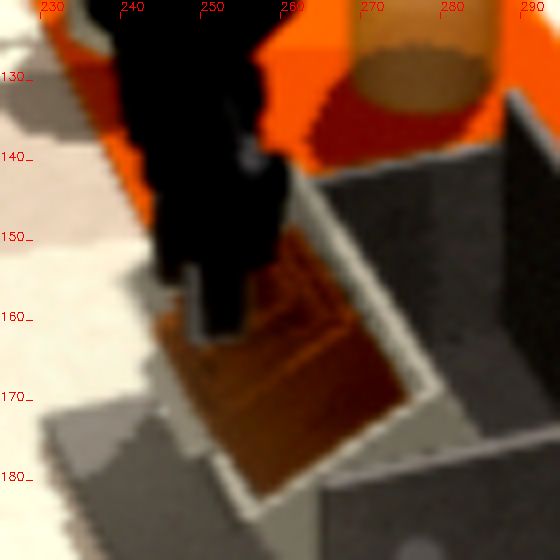

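View pics/s46a.png

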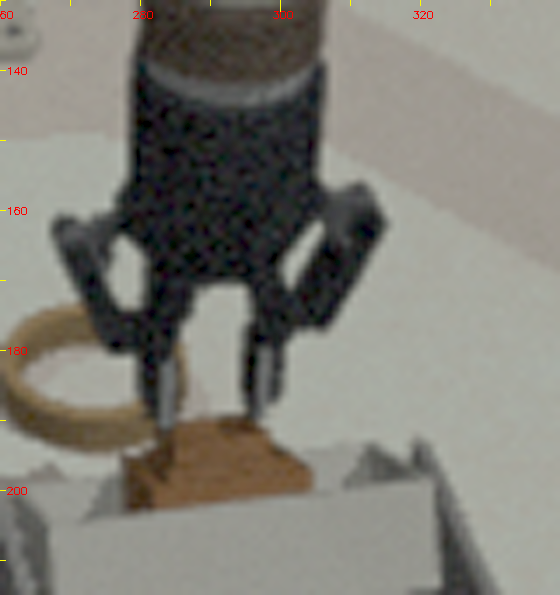

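Contact has started (about 2 N). Press on along the bin axis.

```bash
python3 -m inch '[-0.25,-1,0,2,0,-0.25,-2,0,4,0,-0.25,-3,0,6,0]'; python3 -m inch '[-0.25,-1,0,2,0,-0.25,-2,0,4,0,-0.25,-2,0,4,0]';  python3 -m inch '[-0.25,-0.5,0,2,0,-0.25,-1,0,3,0,-0.25,-1,0,3,0]'
```

```text
clock: 38.65
eef_pos: [0.5459, 0.0897, 0.1817]
tool_rot: [-0.019, 1.0, 0.0, -0.0]
ft_force: [-6.9, 0.3, 7.0]
grip_width: 0.0317
clock: 38.95
eef_pos: [0.5457, 0.0898, 0.1804]
tool_rot: [-0.019, 1.0, 0.0, -0.002]
ft_force: [-14.6, 0.9, 23.4]
grip_width: 0.0317
clock: 39.25
eef_pos: [0.5458, 0.0898, 0.18]
tool_rot: [-0.019, 1.0, 0.0, -0.002]
ft_force: [-22.4, -0.7, 39.0]
grip_width: 0.0321
```

```bash
python3 -m inch '[-0.25,0,0,-30,0,-0.25,10,0,-60,0,-0.25,60,0,-90,0,0.2,110,0,-90,0,0.5,120,0,-90,0,0.5,120,0,-90,0]'; python3 v.py 47; python3 -c "
from h import *
im=cv2.imread('pics/d47.png')[140:188,238:284].astype(float); im=np.clip((im-30)*2.6,0,255).astype(np.uint8)
im=cv2.resize(im,None,fx=12,fy=12,interpolation=cv2.INTER_CUBIC)
for k in range(240,284,5): cv2.putText(im,str(k),((k-238)*12-10,10),0,.35,(0,255,255),1); cv2.line(im,((k-238)*12,12),((k-238)*12,18),(0,255,255),1)
for k in range(140,188,5): cv2.putText(im,str(k),(0,(k-140)*12+4),0,.35,(0,0,255),1); cv2.line(im,(26,(k-140)*12),(32,(k-140)*12),(0,0,255),1)
cv2.imwrite('pics/d47c.png',im)
snap('wrist','w47')"
```

```text
clock: 39.85
eef_pos: [0.4273, 0.0848, 0.2651]
tool_rot: [-0.02, 1.0, -0.0, 0.0]
ft_force: [1.3, 0.9, 1.0]
grip_width: 0.0642
cur [0.4302 0.0851 0.2651] yaw 92.22 shift mm [-89.7  -1.6  45.3] turn -0.047 t 39.95 F [-0.8  0.2  0.1] w 0.0637 tilt 0.13
```

View pics/d47c.png

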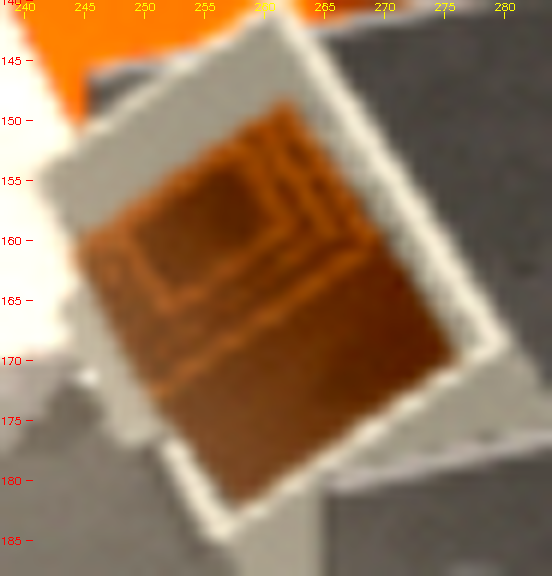

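Run:
```python
from fit2 import *
l=np.array([-.033,.0015,.1028,np.radians(28.7),np.radians(-.6)])
for off in (8,11,14):
    q=l.copy(); t=q[3]; q[0]-=np.sin(t)*off/1000; q[2]+=np.cos(t)*off/1000
    print(off,proj('d47',pts(q,.040,[(-1,-1,0),(1,-1,0),(-1,1,0),(1,1,0)])).round(1).tolist())
s=fit(.040,[('d47',-1,-1,0,252,166),('d47',1,-1,0,262.7,158.8),('d47',1,1,0,258,151.3),('d47',-1,1,0,248,159)])
relbox(s,l)
```

```text
8 [[251.6, 165.9], [263.1, 158.1], [247.3, 158.3], [258.6, 150.6]]
11 [[251.1, 165.3], [262.6, 157.4], [246.8, 157.7], [258.1, 150.0]]
14 [[250.6, 164.7], [262.1, 156.8], [246.3, 157.1], [257.6, 149.3]]
[-11.2  76.4  51.8] [30.1  0. ] res [ 0.   0.1 -0.1 -0.3  0.2  0.2 -0.1  0.   0. ]
rel to rim centre: x_b -6.084433097403561 y 74.92794341155917 z_b -55.16220490255185
```

Run:
```python
from h import *
c=snap('scene','s48'); d=cv2.absdiff(cv2.imread('pics/scene0.png'),cv2.imread('pics/s48.png')).max(2)
m=cv2.medianBlur(((d>45)*255).astype(np.uint8),3); n,_,st,_=cv2.connectedComponentsWithStats(m)
print([tuple(map(int,s[:5])) for s in st[1:] if s[4]>12])
go(.43,.085,.265,92.2)
```

```text
[(295, 0, 17, 42, 417), (376, 3, 20, 20, 234), (232, 5, 19, 26, 334), (269, 6, 5, 16, 45), (283, 15, 12, 6, 53), (356, 30, 37, 41, 718), (229, 38, 21, 12, 160), (283, 42, 19, 13, 153), (264, 44, 7, 5, 30), (386, 57, 12, 15, 59), (219, 62, 26, 31, 373), (212, 66, 6, 22, 82), (268, 66, 4, 6, 16), (254, 80, 69, 66, 1852), (138, 106, 118, 76, 2222), (182, 116, 6, 7, 21), (324, 122, 14, 6, 43), (326, 174, 24, 19, 331), (210, 190, 25, 24, 473), (277, 192, 28, 12, 236), (133, 195, 29, 28, 682)]
cur [0.4307 0.0852 0.2647] yaw 92.2 shift mm [ 0.7 -0.1 -0.3] turn -0.0 t 40.05 F [ 0.8  1.  -0.4] w 0.0633 tilt 0.07
```

```bash
python3 -c "
from workcell import order
print(order.job_done())"
```

```text
the job is handed in; nothing more can be done
None
```

The three brown boxes are nested in the tilted-out bin, largest first. I handed the job in at about 40 s of the 72 s, with the gripper empty and clear.

- **Method:** The tool can only point straight down. I tilted each box in the grip by pressing its rear bottom edge on the fixed case, then lowered it along the bin's axis. I pressed the medium and small boxes home with the fingertips on their side-wall rims until they stopped hard, at about 47 N.
- **Nesting:** After pressing, the medium rim measured about 3.6 mm above the large rim; it should be 4. The small rim fitted the position for fully home, 8 mm above the large rim. That came from the last side picture I could view and the hard stop at the expected height. A free fit of the small box from that one picture gave nonsense, so I set it aside. I had reached the limit on viewed pictures before I could confirm with the scene and wrist views.
- **Placement:** The large box lies flat on the bin floor, within about 2 mm of the middle along the long side.
- **Bin tilt:** The first tilting try, on the bin's own rear rim, probably moved the bin. It looks 2–3° more upright than at the start, about 31°, and I did not push it back. Fits of the boxes' own tilt read a few degrees lower, 25–29°, and vary by about 3°.
- **Forces:** The wrist force peaked at about 59 N in the readings. Only the fingers and the held boxes should have been touching anything then.
- **Other things on the counter:** A picture comparison showed changes only at the arm and its shadow, the boxes' old places and inside the bin. The bystanders and the blue and purple look-alikes did not show up as moved.

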